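# Switch off the hot plate and scrape it clear

## Task

First turn the hot plate's heat dial on the hooded control box fully anticlockwise to off. Then take the scraper block and, without touching any chip with the robot itself, wipe all five loose metal chips off the hot plate into its grey catch tray. Finally stand the scraper upright back on its rubber pad, lined up with the pad and wholly on it, and leave the things standing around where they are.

Things in the scene. Friction and masses are not known exactly. Their poses are not given: they have to be found in the camera images.
- dial (a joint): heat dial of the hot plate: angle in rad, 0 = off (its anticlockwise end stop, seen looking at the dial), growing clockwise; it starts somewhere between 0.7 and 1.4
- dial_grip (a point): grip point of the dial, on its axis, in the upper half of its upright bar grip: z points out of the sloping panel along the axis (28 degrees from vertical, leaning to the front of the control box), x runs along the bar and turns with it. The bar is 42 mm long, 14 mm thick and 32 mm tall; its top is 7 mm beyond this point and its foot stands on a 44 mm disc 23 mm below this point
- console: blue control box, 120 mm wide (y), about 140 mm deep; origin under the middle of its sloping black panel, front towards -x. The panel faces 28 degrees from vertical towards its -x. Above the panel a white hood overhangs: its front edge is at x = +5 mm of the box, 275 to 287 mm high, and the tall housing behind the panel begins at x = +50 mm, so the dial cannot be reached straight down
- plate: dark steel hot plate on a grey housing, 190 (x) x 249 (y) mm; origin on the table under the middle of the housing, working surface 44 mm above it. Low fences 10 mm high run along both long sides (inner faces at x = -83 and +83 mm) and across the -y end (inner face at y = -114 mm); the +y end is open, its lip at y = +129 mm, over the catch tray
- tray: grey open catch tray fixed below the plate's open end, 200 (x) x 120 (y) x 36 mm high, walls 4 mm, inner floor about 4 mm above its origin; origin at the middle of its underside, axes as the plate's; its wall begins below the plate's lip. A fixed bench lamp stands beyond plate and tray, its head 285 to 380 mm above the table, at least 0.73 m ahead of the robot
- pad: black rubber parking pad fixed on the table, 150 (x) x 80 (y) x 6 mm; origin at the middle of its underside
- scraper: scraper block: orange base 100 (x) x 30 (y) x 26 mm high, with an upright square black handle 26 x 26 mm from 38 to 108 mm above the underside; origin at the middle of its underside, z up. It stands on the pad at the start, lined up with it. Mass about 0.22 kg
- chip0: brass offcut block 22 x 14 x 9 mm, loose on the plate; origin at its underside
- chip1: copper disc, 18 mm diameter, 9 mm thick, loose on the plate; origin at its underside
- chip2: brass L-shaped offcut, about 24 x 19 x 10 mm, loose on the plate; origin at its underside
- chip3: aluminium square offcut 16 x 16 x 9 mm, loose on the plate; origin at its underside
- chip4: copper bar offcut 26 x 11 x 10 mm, loose on the plate; origin at its underside
- spray: blue spray can, 58 mm diameter, 175 mm high, bystander; origin at its underside
- cup: steel cup, 80 mm rim diameter, 130 mm high, bystander; origin at its underside
- dropper0: dropper bottle with orange cap, 26 mm diameter, 65 mm high, bystander; origin at its underside
- dropper1: dropper bottle with green cap, 26 mm diameter, 65 mm high, bystander; origin at its underside
- adapter: white power adapter 50 x 75 x 32 mm, bystander; origin at its underside
- driver: red screwdriver 170 mm long lying along its x, bystander
There are look-alikes about, which are no part of the job. Several things have the shape of the scraper; the one meant has the colours described above.

How it is judged:
On the way, in this order (a step that is already met when the one before it is completed fails the run):
1. the heat dial is fully off, with chips still on the plate (value of joint dial below 0.07 rad), for 0.2 s.
2. all five chips lie in the catch tray (x of chip0 in the frame of tray between -0.098 and 0.098 m and y of chip0 in the frame of tray between -0.06 and 0.06 m and z of each of chip0, chip1, chip2, chip3, chip4 in the frame of tray below 0.034 m and x of chip1 in the frame of tray between -0.098 and 0.098 m and y of chip1 in the frame of tray between -0.06 and 0.06 m and x of chip2 in the frame of tray between -0.098 and 0.098 m and y of chip2 in the frame of tray between -0.06 and 0.06 m and x of chip3 in the frame of tray between -0.098 and 0.098 m and y of chip3 in the frame of tray between -0.06 and 0.06 m and x of chip4 in the frame of tray between -0.098 and 0.098 m and y of chip4 in the frame of tray between -0.06 and 0.06 m), for 0.2 s.
At the end, for the whole second after the job is handed in: The dial is within 0.07 rad of its off stop; all five chips lie at rest in the catch tray, below its rim; the scraper stands upright (within 0.08 rad) at rest on the rubber pad, within 25 mm of its centre in the pad's x and in its y, and lined up within 0.3 rad (all of step 2 and value of joint dial below 0.07 rad and x of scraper in the frame of pad between -0.025 and 0.025 m and y of scraper in the frame of pad between -0.025 and 0.025 m and z of scraper in the frame of pad below 0.01 m and angle between scraper's own z axis and vertical below 0.08 rad and angle between the x axis of scraper and the x axis of pad, either way round below 0.3 rad and linear speed of each of scraper, chip0, chip1, chip2, chip3, chip4 below 0.02 m/s); the robot touches nothing.
It fails at once if the robot itself touches a chip (contact force between any of the fingers, the arm and chip0 above 0.3 N or contact force between any of the fingers, the arm and chip1 above 0.3 N or contact force between any of the fingers, the arm and chip2 above 0.3 N or contact force between any of the fingers, the arm and chip3 above 0.3 N or contact force between any of the fingers, the arm and chip4 above 0.3 N).
It fails at once if a bystander is shifted more than 30 mm (distance of any of spray, cup, dropper0, dropper1, adapter, driver from where it was at the start of the episode above 0.03 m).
It fails at once if a standing can, cup or bottle is tipped (angle between any of spray, cup, dropper0, dropper1's own z axis and vertical above 0.35 rad).
It also fails if it takes over 72 s, if anything falls off the work surface, if the arm or the gripper's body presses on something with over 40 N, if the wrist force passes 120 N, or if a joint passes its speed limit or range.

## Robot

A 6-joint arm with a two-finger parallel gripper is mounted at the origin on the work surface. World frame = base frame: x ahead of the robot, y to its left, z up, the work surface at z = 0. Lengths are in m, angles in rad, forces in N, time in s.
With the tool pointing down it reaches from about 0.375 to 0.9 m from the base axis. Payload 3.1 kg.
Tool frame: the origin (TCP) lies between the finger pads; the fingertips stand 19 mm ahead of it and the grasp point (between the pads) is the TCP (arm.nose_length is the distance from the TCP to the fingertips, in m); y points along the fingers, z is the direction in which the jaws open and shut, and the axes are right-handed (so a half turn about y gives the same grasp; the last joint's range is limited). The gripper opens to 87 mm and grips with 3 to 60 N. Pads are 19 mm wide; open, the fingers measure 117 mm over their backs; the gripper's body (75 mm by 190 mm) begins 51 mm behind the grasp point.
Start: joints at [1.071, 0.527, 1.433, -0, 1.181, -0.178], TCP at [0.198, 0.593, 0.242] pointing down, gripper open.
Joint ranges: [-3.08, 3.08], [-0.75, 2.2], [0.22, 2.44], [-1.43, 4.57], [0, 2.65], [-2.85, 2.85]. Speed limits (rad/s): [2.79, 2.79, 3.14, 3.14, 3.14, 3.14].

## Interface

Orientations are given as a unit quaternion [w, x, y, z].
In Python, from rig import sensors, optics, arm, spotter gives the robot as it stands. The module is installed in compiled form; this text tells all that it offers.
- The arm moves only by the tool drive_tool, never from a script. Its argument "increments" is a list of rows, each a list of 3 entries, a list of its own where there are three numbers: the turn, a rotation vector about the tool's x, y, z in units of 5 degrees (1.0 is 5 degrees), then the shift along the tool's x, y, z in units of 30 mm (1.0 is 30 mm), then the closure, from 0 (fully open) to 1 (shut). A call has 1 to 5 rows; each row is the pose to reach, as a shift and turn from the pose commanded when the call began, along the tool's axes at that moment; what a row does not reach only later rows make up. A row lasts 1/10 s, in which the tool goes at most 50 mm and 8.59 degrees, less where a joint would pass 70% of its speed; a pose out of reach is approached as far as the arm can. A call with a gripper value outside its range is refused whole. The fingers move at their own pace and stop on an object; "force" is the grip in N (left out, the last holds). Time passes only in rows, so rows that repeat a pose let the fingers close. It gives the time, the measured TCP pose, the force and the opening at its end, in the units of the state.
- sensors.state(): the state, without advancing time (a new reading comes with each control period).
- optics.get_image(name): name is "scene" or "top" or "wrist"; returns the picture (400x640x3 uint8, red, green, blue); there is no depth.
- optics.camera_info(name): a dict with "K" (3x3 intrinsics, pixels), "k1" (the pictures are not rectified: a ray, as slopes to the right and down, at radius r is drawn at 1 + k1 r^2 times it, then the intrinsics apply), "rvec" (rotation vector, rad) and "tvec" (3), from world to camera coordinates, as OpenCV has them. Camera axes: x right, y down, z forward; pixel columns grow to the right and rows downward; lengths in m; the calibration is good to about 2 mm. A picture is of the moment at which its call begins: read the wrist's pose just before it. camera_info takes no time and is no camera call; for the wrist camera it gives the pose at the moment of the call.
- arm.hand_in(): hands the job in, once; it reports no verdict.
Trained networks look in the newest picture that a camera, given by its name, has taken for a name from the list of things; names that differ only in an ending like _2 or _b are one class to them, and where a whole thing is asked for, a point or a joint stands for the part that bears it (a point fixed in the world has none). Each returns a list of dicts, best first, with "score" (0 to 1); they miss things now and then, are a little off and sometimes report something else, mostly with a low value. They report only what shows in the picture. A call takes as long as a camera call. They do not tell look-alikes from the thing itself.
- spotter.silhouettes(camera, name): "pixels" (400x640 bool, what is visible of it) and "rect" ([left, top, right, bottom] in pixels, round what is visible of it).
The state is a dict: "t": time; "joint_positions": joint angles; "qvel": joint speeds; "joint_efforts": joint torques, N m; "ee_pos": TCP position; "tool_rot": TCP orientation; "force": force on the tool from outside, world axes, zero at the start; "moment": the same for the moment, N m; "finger_gap": finger opening in m.
Only numpy, scipy, OpenCV 4.12 (cv2) and the standard library are available. Lean on these libraries where they do the work, as an engineer would, in place of code of your own. Each camera call takes 0.05 s, during which the arm holds its last target. There are 200 camera calls.

## Working session

There is one attempt and no reset: what is moved stays moved. The work goes in short steps, Python scripts to look and compute and a tool call to move; the robot and the scene stay as the last step left them, time stands still between calls to the robot, and variables do not carry over. Pictures are saved under pics/ and viewed, about 8 in all and at most 12, crops included, and the job is handed in when it is done.

Besides the shell and the picture viewer there is one more tool, called after "Emit:" as name([rows], argument=value, ...), one row to a line, values as JSON. drive_tool: Moves the arm, as the interface text tells. Its arguments: {"type":"object","properties":{"increments":{"type":"array"},"force":{"type":"number"}},"required":["increments"]}

```bash
mkdir -p pics
cat > h.py <<'E'
import numpy as np, cv2
from rig import sensors, optics, arm, spotter
from scipy.spatial.transform import Rotation as R
def save(cam,fn,im=None):
    im=optics.get_image(cam) if im is None else im
    cv2.imwrite('pics/'+fn,im[:,:,::-1]); return im
def ray(ci,uv):
    K=np.array(ci['K']);k=ci['k1'];p=np.array([(uv[0]-K[0,2])/K[0,0],(uv[1]-K[1,2])/K[1,1]])
    q=p.copy()
    for _ in range(20): q=p/(1+k*(q@q))
    Rm=cv2.Rodrigues(np.array(ci['rvec'],float))[0];t=np.array(ci['tvec'],float).ravel()
    return -Rm.T@t, Rm.T@np.array([q[0],q[1],1])
def at(ci,uv,z):
    o,d=ray(ci,uv); return o+d*(z-o[2])/d[2]
def proj(ci,P):
    K=np.array(ci['K']);Rm=cv2.Rodrigues(np.array(ci['rvec'],float))[0]
    c=Rm@np.array(P,float)+np.array(ci['tvec'],float).ravel();q=c[:2]/c[2];q=q*(1+ci['k1']*(q@q))
    return K[0,0]*q[0]+K[0,2],K[1,1]*q[1]+K[1,2]
def quat(q): return R.from_quat([q[1],q[2],q[3],q[0]])
E
python3 - <<'E'
from h import *
for c in('scene','top'):
    save(c,c+'0.png');ci=optics.camera_info(c);print(c,{k:np.round(v,3).tolist() for k,v in ci.items()})
    o,_=ray(ci,(0,0));print(o)
s=sensors.state();print({k:np.round(v,3).tolist() for k,v in s.items()})
print(quat(s['tool_rot']).as_matrix().round(2))
E
```

```text
scene {'K': [[406.145, 0.0, 317.227], [0.0, 406.145, 203.815], [0.0, 0.0, 1.0]], 'k1': -0.04, 'rvec': [2.316, 1.306, -0.363], 'tvec': [-0.273, -0.373, 1.627]}
[ 1.12606681 -0.35104552  1.21189361]
top {'K': [[392.466, 0.0, 325.269], [0.0, 392.466, 195.23], [0.0, 0.0, 1.0]], 'k1': -0.038, 'rvec': [2.118, -2.098, 0.223], 'tvec': [-0.02, 0.542, 0.983]}
[ 0.32226429 -0.01811102  1.07537171]
{'t': 0.1, 'joint_positions': [1.071, 0.528, 1.434, -0.0, 1.181, -0.178], 'qvel': [0.001, -0.003, -0.003, 0.001, 0.002, 0.0], 'joint_efforts': [0.0, -44.099, -17.715, 0.063, 0.053, -0.0], 'ee_pos': [0.197, 0.592, 0.241], 'tool_rot': [-0.697, 0.699, -0.113, 0.113], 'force': [1.066, 0.143, 0.488], 'moment': [-0.062, -0.061, 0.012], 'finger_gap': 0.087}
[[ 0.95 -0.    0.32]
 [-0.32 -0.    0.95]
 [-0.   -1.   -0.  ]]
```

View pics/top0.png

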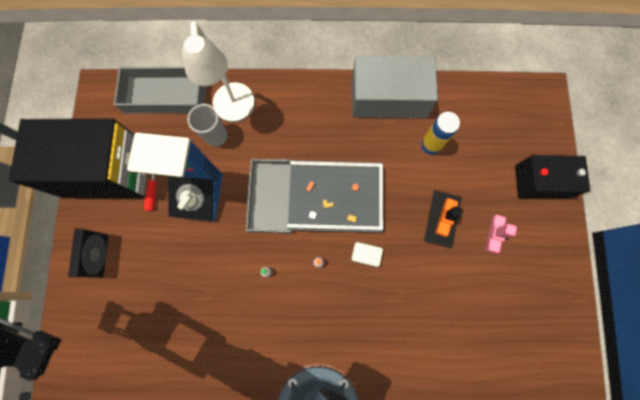

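View pics/scene0.png

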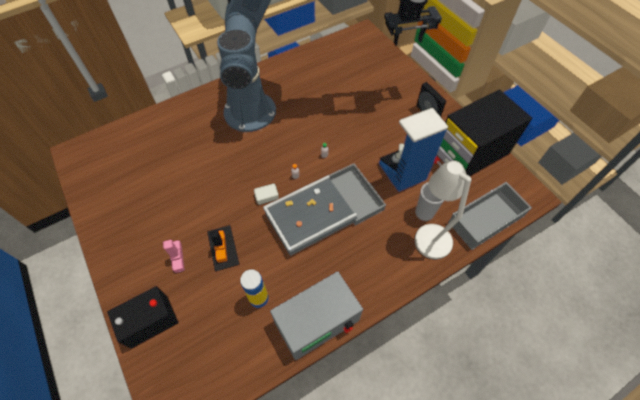

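The top view shows the control box at about (195,190), the plate and tray at (315,197), the pad and orange scraper at (445,218), and bystanders around them. The pink block is a look-alike.

Run:
```python
from h import *
im=optics.get_image('top');ci=optics.camera_info('top')
a=cv2.resize(im[140:240,140:260],None,fx=5,fy=5,interpolation=cv2.INTER_CUBIC)
sc=optics.get_image('scene');b=cv2.resize(sc[100:200,370:450],None,fx=5,fy=5,interpolation=cv2.INTER_CUBIC)
c=np.zeros((500,1000,3),np.uint8);c[:,:600]=a;c[:,600:]=b
save('','crop1.png',cv2.resize(c,(800,400)))
Z={'plate':.05,'tray':.036,'pad':.006,'scraper':.03,'dial':.18,'console':.15,'chip0':.05,'chip1':.05,'chip2':.05,'chip3':.05,'chip4':.05,'spray':.1,'cup':.1,'dropper0':.04,'dropper1':.04,'adapter':.032,'driver':.02}
for n,z in Z.items():
    for d in spotter.silhouettes('top',n)[:2]:
        cs,_=cv2.findContours(d['pixels'].astype(np.uint8),cv2.RETR_EXTERNAL,cv2.CHAIN_APPROX_NONE)
        k=max(cs,key=len).reshape(-1,2)
        W=np.array([at(ci,p,z)[:2] for p in k]).astype(np.float32)
        (cx,cy),sz,an=cv2.minAreaRect(W)
        print(n,round(d['score'],2),np.array(d['rect']).round().astype(int).tolist(),'c',round(cx,3),round(cy,3),'size',np.round(sz,3),'ang',round(an,1))
        if n in('plate','tray','pad'):print(cv2.boxPoints(((cx,cy),sz,an)).round(3).tolist())
```

```text
plate 0.97 [247, 158, 385, 234] c 0.54 0.013 size [0.359 0.2  ] ang 88.8
[[0.4359999895095825, -0.164000004529953], [0.6370000243186951, -0.1679999977350235], [0.6439999938011169, 0.1899999976158142], [0.4440000057220459, 0.1940000057220459]]
tray 0.6 [244, 157, 290, 234] c 0.546 0.136 size [0.119 0.204] ang 89.4
[[0.4429999887943268, 0.07800000160932541], [0.6470000147819519, 0.07599999755620956], [0.6480000019073486, 0.19499999284744263], [0.4449999928474426, 0.19699999690055847]]
pad 0.87 [424, 193, 461, 245] c 0.491 -0.338 size [0.081 0.149] ang 76.3
[[0.4099999964237213, -0.36000001430511475], [0.5540000200271606, -0.39500001072883606], [0.5730000138282776, -0.31700000166893005], [0.42899999022483826, -0.28200000524520874]]
scraper 0.62 [436, 196, 460, 237] c 0.488 -0.35 size [0.052 0.102] ang 69.1
scraper 0.62 [488, 215, 516, 255] c 0.443 -0.487 size [0.071 0.1  ] ang 70.0
dial 0.78 [177, 188, 200, 209] c 0.502 0.308 size [0.043 0.037] ang 0.5
console 0.82 [131, 133, 224, 223] c 0.572 0.35 size [0.303 0.16 ] ang 46.3
chip0 0.63 [323, 202, 333, 209] c 0.52 -0.022 size [0.016 0.0
[... 721 characters left out ...]
size [0.058 0.138] ang 52.5
cup 0.71 [191, 106, 228, 148] c 0.725 0.297 size [0.129 0.079] ang 45.3
cup 0.52 [424, 111, 456, 154] c 0.705 -0.317 size [0.059 0.138] ang 56.0
dropper0 0.51 [264, 267, 271, 276] c 0.342 0.139 size [0.018 0.024] ang 0.7
dropper0 0.44 [316, 258, 324, 267] c 0.367 0.001 size [0.023 0.023] ang 0.6
dropper1 0.51 [264, 267, 271, 276] c 0.342 0.139 size [0.018 0.024] ang 0.7
dropper1 0.44 [316, 258, 324, 267] c 0.367 0.001 size [0.023 0.023] ang 0.6
adapter 0.87 [353, 242, 383, 268] c 0.39 -0.127 size [0.078 0.052] ang 77.3
adapter 0.66 [262, 266, 270, 281] c 0.34 0.138 size [0.023 0.026] ang 0.7
driver 0.89 [145, 177, 156, 212] c 0.548 0.471 size [0.088 0.028] ang 1.8
```

View pics/crop1.png

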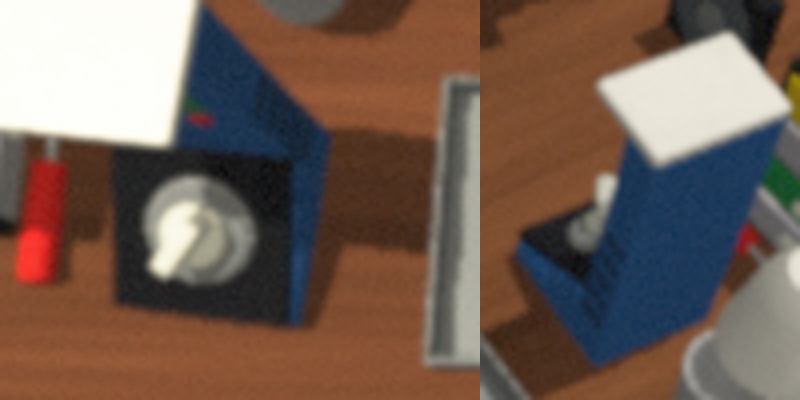

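The crop shows the panel's front edge from about (169,216) to (213,221) in top pixels, with the dial at about (190,198). The bar runs from its lit end at about (180,206) to the upper right. The hood covers the upper left.

Run:
```python
from h import *
ci=optics.camera_info('top');cs=optics.camera_info('scene')
def tri(a,b):
    o1,d1=ray(ci,a);o2,d2=ray(cs,b)
    s=np.linalg.lstsq(np.c_[d1,-d2],o2-o1,rcond=None)[0]
    p,q=o1+s[0]*d1,o2+s[1]*d2;return ((p+q)/2).round(3),np.linalg.norm(p-q).round(4)
t=lambda x,y:(x/4+140,y/4+140)
s=lambda x,y:((x-480)/4+370,y/4+100)
print('hood scene',[at(cs,s(*p),.287).round(3)[:2] for p in [(597,83),(732,33),(790,108),(655,165)]])
print('hood top',[at(ci,p,.287).round(3)[:2] for p in [t(172,147),t(203,2)]],'left',[at(ci,p,.287).round(3)[:2] for p in [(127,171),(134,134)]])
for z in (.08,.1,.12,.14):print('panel front',z,[at(ci,t(*p),z).round(3)[:2] for p in [(117,303),(290,322)]])
print('frontL tri',tri(t(297,325),s(519,240)))
print('right bottom table',at(cs,s(600,365),0).round(3), at(ci,t(297,325),.1).round(3))
print('dial top tri',tri(t(180,222),s(606,182)))
```

```text
hood scene [array([0.537, 0.285]), array([0.55 , 0.405]), array([0.632, 0.394]), array([0.622, 0.274])]
hood top [array([0.53 , 0.282]), array([0.61 , 0.272])] left [array([0.541, 0.403]), array([0.624, 0.397])]
panel front 0.08 [array([0.48 , 0.388]), array([0.469, 0.274])]
panel front 0.1 [array([0.476, 0.38 ]), array([0.466, 0.268])]
panel front 0.12 [array([0.473, 0.371]), array([0.463, 0.262])]
panel front 0.14 [array([0.47 , 0.363]), array([0.46 , 0.257])]
frontL tri (array([0.478, 0.293, 0.013]), np.float64(0.0084))
right bottom table [0.62  0.286 0.   ] [0.464 0.264 0.1  ]
dial top tri (array([0.525, 0.337, 0.121]), np.float64(0.0023))
```

```bash
cat >> h.py <<'E'
yaw=-0.1; BO=np.array([.535,.3445,0]); Bx=np.array([np.cos(yaw),np.sin(yaw),0]); By=np.array([-np.sin(yaw),np.cos(yaw),0]); Bz=np.array([0,0,1.])
def Rt(fx,th):  # tool rot: fx horizontal fwd unit vec, tilt th from down toward fx
    fx=np.array(fx,float);fx/=np.linalg.norm(fx)
    y=np.sin(th)*fx-np.cos(th)*Bz; z=np.cross(Bz,fx); return R.from_matrix(np.c_[np.cross(y,z),y,z])
def rel(p,Rg,p0=None,R0=None):
    if p0 is None:
        s=sensors.state();p0=np.array(s['ee_pos']);R0=quat(s['tool_rot'])
    return np.degrees((R0.inv()*Rg).as_rotvec()).__truediv__(5).round(2).tolist(), (R0.inv().apply(np.array(p)-p0)/.03).round(2).tolist()
E
python3 - <<'E'
from h import *
ci=optics.camera_info('top');cs=optics.camera_info('scene')
for uv in [(190,197.5),(188,198)]:
    o,d=ray(ci,uv); 
    s=-((o-BO)@By)/(d@By); p=o+s*d; print('y=0',p.round(3), 'boxx',((p-BO)@Bx).round(3))
    s=-((o-BO)@Bx)/(d@Bx); p=o+s*d; print('x=0',p.round(3), 'boxy',((p-BO)@By).round(3))
for z in (.1,.12,.14,.16): print(z,proj(ci,BO+[0,0,z]),proj(cs,BO+[0,0,z]))
s=sensors.state();w=optics.camera_info('wrist');o,d=ray(w,(320,200));R0=quat(s['tool_rot'])
print('wrist cam in tool',R0.inv().apply(o-s['ee_pos']).round(3),R0.inv().apply(d).round(3),w['K'][0])
n=-np.sin(.489)*Bx+np.cos(.489)*Bz
print('look pose',rel(BO+[0,0,.16]+n*.12-.06*Bx,Rt(Bx,.49)))
E
```

```text
y=0 [0.532 0.345 0.06 ] boxx -0.003
x=0 [0.536 0.35  0.045] boxy 0.006
y=0 [0.528 0.345 0.073] boxx -0.007
x=0 [0.537 0.36  0.033] boxy 0.015
0.1 (np.float64(184.8840814704755), np.float64(193.30247851762022)) (np.float64(403.5913146979452), np.float64(150.55717693990502))
0.12 (np.float64(182.1028787970937), np.float64(191.57874585955727)) (np.float64(404.6248539168277), np.float64(146.9207634669776))
0.14 (np.float64(179.21052941459814), np.float64(189.78562290412566)) (np.float64(405.6836155309889), np.float64(143.19374528084165))
0.16 (np.float64(176.2002927330111), np.float64(187.9188681689109)) (np.float64(406.7685078210664), np.float64(139.3727815316205))
wrist cam in tool [-0.084 -0.142  0.001] [0.31  0.951 0.003] [328.53880799   0.         318.797076  ]
look pose ([0.62, -2.49, -5.59], [9.5, -0.81, -5.15])
```

Run:
```python
from h import *
n=-np.sin(.489)*Bx+np.cos(.489)*Bz
p=BO+[0,0,.09]-.015*Bx+n*.12
print(p,rel(p,Rt(Bx,.49)))
```

```text
[0.46398735 0.35162503 0.19593637] ([0.62, -2.49, -5.59], [10.97, 1.52, -4.82])
```

Emit:
drive_tool([
  [[0,0,0],[1.37,0.2,-0.6],0],
  [[0,0,0],[2.74,0.4,-1.2],0],
  [[0,0,0],[4.1,0.6,-1.8],0],
  [[0,0,0],[5.5,0.76,-2.4],0],
  [[0,0,0],[5.5,0.76,-2.4],0],
])

```text
t: 1.55
ee_pos: [0.3353, 0.469, 0.2182]
tool_rot: [-0.697, 0.698, -0.115, 0.116]
force: [0.1, 0.6, 0.9]
finger_gap: 0.0868
```

Emit:
drive_tool([
  [[0.15,-0.6,-1.4],[1.37,0.2,-0.6],0],
  [[0.3,-1.2,-2.8],[2.74,0.4,-1.2],0],
  [[0.45,-1.8,-4.2],[4.1,0.6,-1.8],0],
  [[0.62,-2.49,-5.59],[5.47,0.76,-2.42],0],
  [[0.62,-2.49,-5.59],[5.47,0.76,-2.42],0],
])

```text
t: 2.05
ee_pos: [0.4629, 0.3482, 0.194]
tool_rot: [-0.675, 0.696, 0.136, 0.205]
force: [0.1, -0.4, 0.5]
finger_gap: 0.0867
```

Run:
```python
from h import *
s=sensors.state();print({k:np.round(v,3).tolist() for k,v in s.items()})
save('wrist','w1.png')
```

```text
{'t': 2.05, 'joint_positions': [0.605, 0.474, 1.845, -0.647, 0.536, -0.35], 'qvel': [0.028, -0.005, -0.055, 0.125, 0.017, -0.035], 'joint_efforts': [-0.912, -37.061, -13.367, -1.52, -0.881, 0.228], 'ee_pos': [0.463, 0.348, 0.194], 'tool_rot': [-0.675, 0.696, 0.136, 0.205], 'force': [0.102, -0.444, 0.537], 'moment': [0.049, 0.35, -0.044], 'finger_gap': 0.087}
```

View pics/w1.png

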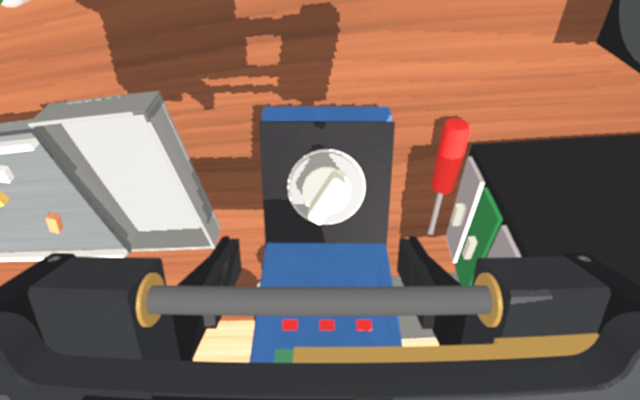

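The wrist view (image up is −x, right is +y) shows the dial disc centred at about (326,187) on the panel. The bar runs from lower left to upper right. I'll zoom in for its angle.

Run:
```python
from h import *
im=cv2.imread('pics/w1.png')[110:250,255:400]
save('','w1c.png',cv2.resize(im,None,fx=4,fy=4,interpolation=cv2.INTER_CUBIC)[:,:,::-1])
```

```text
(no output)
```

View pics/w1c.png

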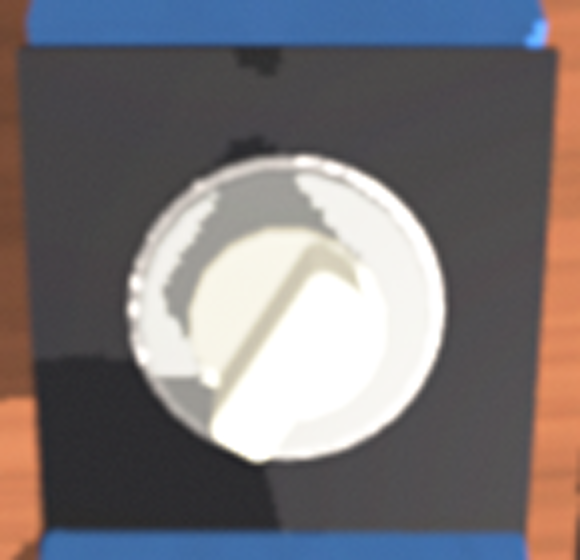

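Run:
```python
from h import *
w=optics.camera_info('wrist');s=sensors.state();R0=quat(s['tool_rot'])
n=-np.sin(.489)*Bx+np.cos(.489)*Bz
def dep(uv,z):
    o,d=ray(w,uv);return o+d*z   # d has z_cam=1
c=lambda x,y:(x/4+255,y/4+110)
P=dict(fr=dep(c(18,48),.298),fl=dep(c(555,48),.298),rr=dep(c(45,530),.318),rl=dep(c(528,530),.318),disc=dep(c(288,328),.295))
for k,v in P.items():print(k,v.round(3),'box',[((v-BO)@a).round(3) for a in(Bx,By,Bz)])
print('width f',np.linalg.norm(P['fr']-P['fl']),'r',np.linalg.norm(P['rr']-P['rl']),'front dir yaw',np.arctan2(-(P['fl']-P['fr'])[0],(P['fl']-P['fr'])[1]))
def pl(uv,q):
    o,d=ray(w,uv);return o+d*(((q-o)@n)/(d@n))
top=P['disc']+n*.03
a,b=pl(c(240,443),top),pl(c(338,278),top)
print('bar ends',a.round(3),b.round(3),np.linalg.norm(a-b),'mid',((a+b)/2).round(3),'disc+.03n',top.round(3))
```

```text
fr [0.482 0.294 0.023] box [np.float64(-0.048), np.float64(-0.055), np.float64(0.023)]
fl [0.494 0.416 0.022] box [np.float64(-0.048), np.float64(0.067), np.float64(0.022)]
rr [0.574 0.288 0.089] box [np.float64(0.045), np.float64(-0.052), np.float64(0.089)]
rl [0.586 0.405 0.089] box [np.float64(0.045), np.float64(0.065), np.float64(0.089)]
disc [0.53  0.351 0.07 ] box [np.float64(-0.005), np.float64(0.006), np.float64(0.07)]
width f 0.12259641746777342 r 0.11730902521816806 front dir yaw -0.10259222647811225
bar ends [0.529 0.341 0.104] [0.5   0.364 0.088] 0.0402084540210575 mid [0.515 0.352 0.096] disc+.03n [0.516 0.353 0.097]
```

```bash
cat >> h.py <<'E'
BO=np.array([.534,.3505,0]); n=-np.sin(.489)*Bx+np.cos(.489)*Bz; disc=np.array([.530,.351,.070]); grip=disc+.023*n
E
python3 - <<'E'
from h import *
v=np.array([-.029,.023,-.016]);v-=n*(v@n);v/=np.linalg.norm(v);z=np.cross(n,v);z*=np.sign(z@By);y=-n
Rg=R.from_matrix(np.c_[np.cross(y,z),y,z]);p=grip+.004*n
print(z,np.degrees(np.arccos(z@By)));print(rel(p+.09*n,Rg),rel(p,Rg,p+.09*n,Rg)); np.save('Rg.npy',Rg.as_quat())
E
```

```text
[0.52218633 0.8204175  0.23288743] 29.72092871518793
([0.04, 5.93, -0.01], [-0.0, 0.81, 0.25]) ([0.0, 0.0, 0.0], [0.0, 3.0, 0.0])
```

Emit:
drive_tool([
  [[0,1.5,0],[0,0.4,0.2],0],
  [[0,3,0],[0,0.8,0.25],0],
  [[0,4.5,0],[0,0.8,0.25],0],
  [[0,5.93,0],[0,0.8,0.25],0],
  [[0,5.93,0],[0,0.8,0.25],0],
])

```text
t: 2.6
ee_pos: [0.4762, 0.3598, 0.1754]
tool_rot: [0.69, -0.617, 0.041, -0.376]
force: [0.6, 0.3, 0.4]
finger_gap: 0.0868
```

Emit:
drive_tool([
  [[0,0,0],[0,1,0],0],
  [[0,0,0],[0,2,0],0],
  [[0,0,0],[0,2.5,0],0],
  [[0,0,0],[0,3,0],0],
  [[0,0,0],[0,3,0],0],
])

```text
t: 3.1
ee_pos: [0.5185, 0.3542, 0.0941]
tool_rot: [0.689, -0.619, 0.04, -0.375]
force: [-0.8, 0.5, -0.2]
finger_gap: 0.0872
```

Emit:
drive_tool([
  [[0,0,0],[0,0,0],0.85],
  [[0,0,0],[0,0,0],0.95],
  [[0,0,0],[0,0,0],1],
  [[0,0,0],[0,0,0],1],
  [[0,0,0],[0,0,0],1],
], force=20)

```text
t: 3.6
ee_pos: [0.5182, 0.3539, 0.0959]
tool_rot: [0.689, -0.618, 0.04, -0.376]
force: [0.3, -0.1, 0.6]
finger_gap: 0.055
```

Run:
```python
from h import *
s=sensors.state();print({k:np.round(v,3).tolist() for k,v in s.items()},grip+.004*n);save('wrist','w2.png')
```

```text
{'t': 3.6, 'joint_positions': [0.553, 0.686, 1.803, -0.876, 0.381, 0.38], 'qvel': [-0.003, 0.004, -0.001, -0.003, 0.001, 0.002], 'joint_efforts': [0.036, -42.606, -9.478, -0.591, -0.229, 0.001], 'ee_pos': [0.518, 0.354, 0.096], 'tool_rot': [0.689, -0.618, 0.04, -0.376], 'force': [0.315, -0.143, 0.636], 'moment': [0.02, 0.353, -0.024], 'finger_gap': 0.055} [0.51738029 0.35226619 0.09383568]
```

View pics/w2.png

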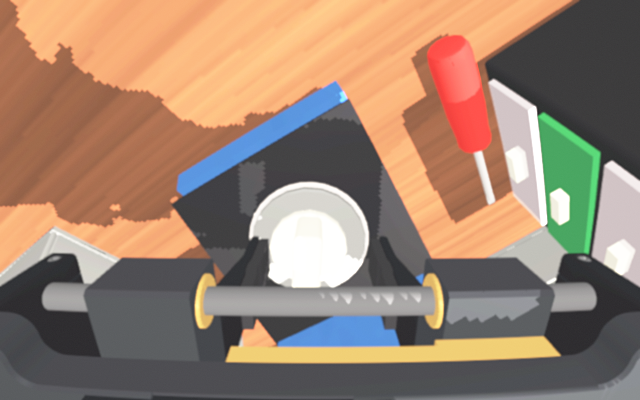

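The view shows the bar centred and upright between the closing fingers, at about (310,240). I'll finish the closing and then turn the dial.

Emit:
drive_tool([
  [[0,0,0],[0,0,0],1],
  [[0,0,0],[0,0,0],1],
  [[0,0,0],[0,0,0],1],
  [[0,0,0],[0,0,0],1],
  [[0,0,0],[0,0,0],1],
])

```text
t: 4.15
ee_pos: [0.5156, 0.3491, 0.0941]
tool_rot: [0.685, -0.622, 0.042, -0.376]
force: [-3.5, -9.3, 1.8]
finger_gap: 0.0138
```

Emit:
drive_tool([
  [[0,0,0],[0,0,0],1],
  [[0,-1,0],[0,0,0],1],
  [[0,-2,0],[0,0,0],1],
  [[0,-3,0],[0,0,0],1],
  [[0,-4,0],[0,0,0],1],
])

```text
t: 4.65
ee_pos: [0.5156, 0.3492, 0.0941]
tool_rot: [0.682, -0.679, -0.078, -0.261]
force: [-4.6, -8.9, 3.4]
finger_gap: 0.0141
```

Run:
```python
from h import *
s=sensors.state();print({k:np.round(v,3).tolist() for k,v in s.items()});
Rg=R.from_quat(np.load('Rg.npy'));print((Rg.inv()*quat(s['tool_rot'])).as_rotvec())
```

```text
{'t': 4.65, 'joint_positions': [0.551, 0.687, 1.808, -0.877, 0.389, 0.027], 'qvel': [0.002, -0.0, -0.0, -0.001, -0.0, -0.864], 'joint_efforts': [2.947, -41.864, -13.196, -0.623, -2.596, 0.526], 'ee_pos': [0.516, 0.349, 0.094], 'tool_rot': [0.682, -0.679, -0.078, -0.261], 'force': [-4.595, -8.907, 3.351], 'moment': [-1.131, 0.49, -0.664], 'finger_gap': 0.014}
[-1.18547796e-02 -3.53841346e-01  9.73637938e-05]
```

Emit:
drive_tool([
  [[0,-1,0],[0,0,0],1],
  [[0,-2,0],[0,0,0],1],
  [[0,-3,0],[0,0,0],1],
  [[0,-4,0],[0,0,0],1],
  [[0,-4,0],[0,0,0],1],
])

```text
t: 5.15
ee_pos: [0.5156, 0.3493, 0.0941]
tool_rot: [-0.658, 0.713, 0.195, 0.14]
force: [-3.0, -9.2, 2.3]
finger_gap: 0.0137
```

```bash
cat > d.py <<'E'
from h import *
s=sensors.state();print({k:np.round(s[k],3).tolist() for k in('t','joint_positions','joint_efforts','moment','force','finger_gap')});
Rg=R.from_quat(np.load('Rg.npy'));print((Rg.inv()*quat(s['tool_rot'])).as_rotvec(),n@s['moment'])
E
python3 d.py
```

```text
{'t': 5.15, 'joint_positions': [0.551, 0.687, 1.808, -0.877, 0.388, -0.32], 'joint_efforts': [2.837, -41.874, -13.175, -0.578, -2.534, -0.253], 'moment': [-1.105, 0.535, -0.603], 'force': [-3.05, -9.158, 2.343], 'finger_gap': 0.014}
[-0.01158023 -0.70117445  0.00209919] 0.008803237081159179
```

Emit:
drive_tool([
  [[0,-0.8,0],[0,0,0],1],
  [[0,-1.6,0],[0,0,0],1],
  [[0,-2.4,0],[0,0,0],1],
  [[0,-3,0],[0,0,0],1],
  [[0,-3,0],[0,0,0],1],
])

```text
t: 5.65
ee_pos: [0.5156, 0.3493, 0.0941]
tool_rot: [-0.627, 0.726, 0.279, 0.046]
force: [-4.7, -7.9, 2.7]
finger_gap: 0.0142
```

```bash
python3 d.py
```

```text
{'t': 5.65, 'joint_positions': [0.551, 0.687, 1.808, -0.877, 0.388, -0.581], 'joint_efforts': [2.748, -41.887, -13.159, -0.593, -2.483, -0.155], 'moment': [-1.081, 0.55, -0.521], 'force': [-4.665, -7.854, 2.655], 'finger_gap': 0.014}
[-0.0112806  -0.96237021  0.00365091] 0.07086300922574043
```

Emit:
drive_tool([
  [[0,-0.6,0],[0,0,0],1],
  [[0,-1.2,0],[0,0,0],1],
  [[0,-1.8,0],[0,0,0],1],
  [[0,-2.4,0],[0,0,0],1],
  [[0,-2.4,0],[0,0,0],1],
])

```text
t: 6.15
ee_pos: [0.5157, 0.3494, 0.0941]
tool_rot: [-0.595, 0.726, 0.342, -0.029]
force: [-4.2, -6.7, 2.9]
finger_gap: 0.0145
```

```bash
python3 d.py
```

```text
{'t': 6.15, 'joint_positions': [0.551, 0.687, 1.808, -0.875, 0.388, -0.789], 'joint_efforts': [3.135, -41.885, -12.919, -1.072, -2.441, -0.651], 'moment': [-0.761, 0.519, -1.001], 'force': [-4.163, -6.666, 2.915], 'finger_gap': 0.014}
[-0.01071646 -1.1685959   0.00517452] -0.5039093268215248
```

Emit:
drive_tool([
  [[0,-0.6,0],[0,0,0],1],
  [[0,-1.2,0],[0,0,0],1],
  [[0,-1.8,0],[0,0,0],1],
  [[0,-1.8,0],[0,0,0],1],
  [[0,-1.8,0],[0,0,0],1],
])

```text
t: 6.65
ee_pos: [0.5163, 0.3498, 0.0943]
tool_rot: [-0.567, 0.722, 0.387, -0.085]
force: [-1.8, -7.7, 2.3]
finger_gap: 0.0168
```

```bash
python3 d.py
```

```text
{'t': 6.65, 'joint_positions': [0.551, 0.687, 1.807, -0.875, 0.388, -0.944], 'joint_efforts': [3.555, -42.108, -12.241, -1.213, -2.271, -0.709], 'moment': [-0.671, 0.486, -1.101], 'force': [-1.752, -7.67, 2.32], 'finger_gap': 0.017}
[-0.00949807 -1.32317647  0.00529503] -0.6356833529962491
```

The moment rises to about −0.6 N·m and the grip slips on the bar, so the dial is against its stop. I'll release and back off along the axis.

Emit:
drive_tool([
  [[0,0,0],[0,0,0],0.6],
  [[0,0,0],[0,0,0],0.6],
  [[0,0,0],[0,0,0],0.6],
  [[0,0,0],[0,-0.2,0],0.3],
  [[0,0,0],[0,-0.8,0],0.3],
])

```text
t: 7.15
ee_pos: [0.5069, 0.3548, 0.1158]
tool_rot: [-0.568, 0.719, 0.392, -0.085]
force: [-0.3, -1.3, -0.0]
finger_gap: 0.0436
```

Emit:
drive_tool([
  [[0,0,0],[0,-1.2,0],0],
  [[0,0,0],[0,-2.4,0],0],
  [[0,0,0],[0,-3.2,0],0],
  [[0,0,0],[0,-3.2,0],0],
])

```text
t: 7.55
ee_pos: [0.4618, 0.3611, 0.2051]
tool_rot: [-0.568, 0.717, 0.395, -0.082]
force: [-0.5, -0.8, 0.3]
finger_gap: 0.075
```

Run:
```python
from h import *
save('wrist','w3.png')
im=optics.get_image('top');ci=optics.camera_info('top')
hsv=cv2.cvtColor(im,cv2.COLOR_RGB2HSV)
def blobs(m,z,lab,box,mina=4):
    x0,y0,x1,y1=box;mm=np.zeros(m.shape,np.uint8);mm[y0:y1,x0:x1]=m[y0:y1,x0:x1]
    N,L,st,ce=cv2.connectedComponentsWithStats(mm)
    for i in range(1,N):
        if st[i,4]>=mina:
            ys,xs=np.where(L==i);W=np.array([at(ci,p,z)[:2] for p in zip(xs,ys)],np.float32)
            (cx,cy),sz,an=cv2.minAreaRect(W);print(lab,ce[i].round(1),st[i,4],at(ci,ce[i],z).round(3)[:2],np.round(sz,3),round(an,1))
sat=(hsv[...,1]>140)&(hsv[...,2]>120)
blobs(sat,.054,'chip',(292,168,378,224));blobs((im.min(2)>170),.054,'alu',(300,205,325,222))
blobs(sat&(hsv[...,0]<20)&(hsv[...,0]>4)&(hsv[...,2]>180),.032,'orange',(425,190,470,250),15)
s=sensors.state();print(s['t'],s['ee_pos'],s['finger_gap'])
c=np.vstack([cv2.resize(cv2.imread('pics/w3.png')[60:260,200:440],(480,400)),cv2.resize(im[150:250,280:480][:,:,::-1],(480,200))])
cv2.imwrite('pics/c3.png',np.hstack([cv2.resize(cv2.imread('pics/w3.png')[40:260,160:480],(400,275)),cv2.resize(im[180:255,285:385][:,:,::-1]*1,(400,275))]))
```

```text
chip [310.  186.4] 28 [0.567 0.026] [0.008 0.022] 65.0
chip [355.  187.1] 23 [ 0.566 -0.094] [0.011 0.013] 0.5
chip [327.3 204.1] 35 [ 0.519 -0.02 ] [0.013 0.021] 0.5
chip [351.6 218.1] 34 [ 0.482 -0.084] [0.011 0.018] 0.5
alu [312.2 214.5] 49 [0.491 0.019] [0.018 0.019] 64.5
orange [445.9 218.1] 337 [ 0.488 -0.34 ] [0.036 0.103] 70.4
7.65 [0.46199414 0.35995054 0.20209111] 0.08233697885554674
```

View pics/c3.png

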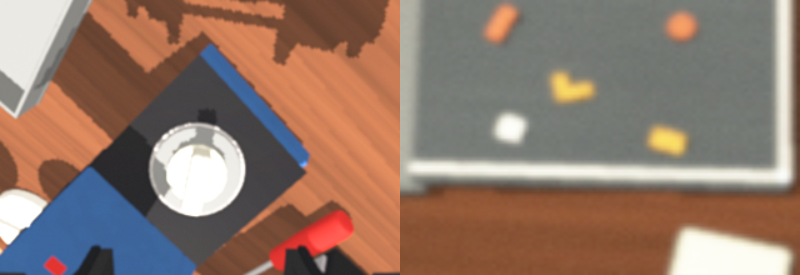

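The left half shows the dial bar turned against its stop. The right half shows the five chips on the plate and matches the blob positions. Next I look at the plate from above on the way to the pad.

Run:
```python
from h import *
s=sensors.state();p0=np.array(s['ee_pos']);R0=quat(s['tool_rot']);Rg=Rt([1,0,0],0);p=np.array([.48,.0,.30])
print(rel(p,Rg)); print(rel((p+p0)/2+[0,0,.03],R0), rel(p,Rg,(p+p0)/2+[0,0,.03],R0))
```

```text
([2.51, 7.96, 5.17], [-6.44, -2.05, -10.45])
([0.0, 0.0, 0.0], [-2.89, -1.91, -5.57]) ([2.51, 7.96, 5.17], [-3.55, -0.14, -4.89])
```

Emit:
drive_tool([
  [[0.3,1,0.65],[-0.6,-0.6,-1.1],0],
  [[0.6,2,1.3],[-1.2,-1.1,-2.2],0],
  [[0.9,3,1.95],[-1.8,-1.5,-3.3],0],
  [[1.25,4,2.6],[-2.4,-1.9,-4.5],0],
  [[1.25,4,2.6],[-2.89,-1.9,-5.57],0],
])

```text
t: 8.15
ee_pos: [0.4734, 0.1778, 0.2814]
tool_rot: [-0.652, 0.73, 0.199, -0.041]
force: [0.3, -0.3, -0.1]
finger_gap: 0.0871
```

```bash
python3 -c "
from h import *
print(rel([.48,0,.30],Rt([1,0,0],0)),sensors.state()['ee_pos'])"
```

```text
([1.27, 3.92, 2.58], [-1.72, -0.14, -5.71]) [0.47344369 0.1778     0.28135886]
```

Emit:
drive_tool([
  [[0.3,1,0.65],[-0.4,0,-1.3],0],
  [[0.6,2,1.3],[-0.8,0,-2.6],0],
  [[0.9,3,1.95],[-1.3,-0.1,-4],0],
  [[1.27,3.92,2.58],[-1.72,-0.14,-5.5],0],
  [[1.27,3.92,2.58],[-1.72,-0.14,-5.7],0],
])

```text
t: 8.65
ee_pos: [0.4806, -0.0044, 0.2986]
tool_rot: [-0.706, 0.708, -0.003, 0.002]
force: [0.8, 0.5, 0.5]
finger_gap: 0.0867
```

Run:
```python
from h import *
w=optics.camera_info('wrist');im=save('wrist','w4.png')
print(sensors.state()['ee_pos'])
for z,m in ((.05,'plate'),(.036,'tray')):
    for d in spotter.silhouettes('wrist',m)[:1]:
        k=max(cv2.findContours(d['pixels'].astype(np.uint8),0,cv2.CHAIN_APPROX_NONE)[0],key=len).reshape(-1,2)
        W=np.array([at(w,p,z)[:2] for p in k],np.float32);r=cv2.minAreaRect(W);print(m,d['score'],d['rect'],r)
for z in(.044,.054): print(z,[ [np.round(c,1) for c in proj(w,[x,y,z])] for x in (.444,.634) for y in(-.166,.086)])
```

```text
[ 0.47990068 -0.00248306  0.29821335]
plate 0.64 [185.3, 138.1, 480.2, 278.0] ((0.5412496328353882, 0.013046234846115112), (0.3561323881149292, 0.19552482664585114), 89.77995300292969)
tray 0.7 [379.9, 134.5, 481.1, 279.9] ((0.5461922287940979, 0.13492357730865479), (0.20118199288845062, 0.12532900273799896), 0.04653980955481529)
0.044 [[np.float64(185.2), np.float64(136.3)], [np.float64(393.8), np.float64(134.4)], [np.float64(203.1), np.float64(274.6)], [np.float64(385.2), np.float64(274.2)]]
0.054 [[np.float64(182.0), np.float64(137.4)], [np.float64(395.6), np.float64(135.4)], [np.float64(200.6), np.float64(278.4)], [np.float64(386.5), np.float64(278.0)]]
```

View pics/w4.png

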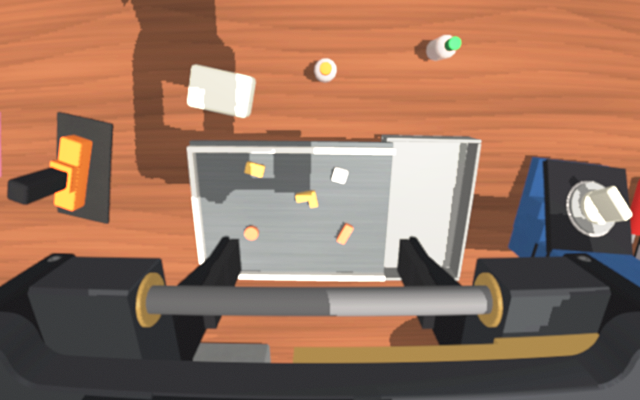

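The view shows the plate at about (190–395, 143–279), with the tray to its right, the five chips, and the pad with the scraper at about (80,170). The handle leans outward by perspective.

Run:
```python
from h import *
w=optics.camera_info('wrist')
for nme,uv,z in [('fence outer FL',(188,143),.054),('fence inner FL top',(195,153),.054),('fence inner FR top',(393,153),.054),('fence outer FR',(394,143),.054),('rear inner L',(207,272),.054),('rear inner R',(386,275),.054),('lip F',(393,155),.044),('lip R',(386,272),.044),('tray FR',(480,140),.036),('tray RR',(462,279),.036),('chip bL',(255,169),.053),('chip disc',(251,233),.053),('chip bar',(345,234),.053),('alu',(340,175),.053),('L',(307,200),.053),
 ('pad1',(59,113),.006),('pad2',(112,124),.006),('pad3',(108,221),.006),('pad4',(56,211),.006),('sc o1',(66,136),.032),('sc o2',(91,139),.032),('sc o3',(84,210),.032),('sc o4',(60,208),.032)]:
    print(nme,at(w,uv,z)[:2].round(3))
```

```text
fence outer FL [ 0.448 -0.152]
fence inner FL top [ 0.46  -0.145]
fence inner FR top [0.46  0.091]
fence outer FR [0.449 0.091]
rear inner L [ 0.62  -0.148]
rear inner R [0.624 0.093]
lip F [0.465 0.093]
lip R [0.626 0.095]
tray FR [0.446 0.203]
tray RR [0.643 0.207]
chip bL [ 0.48  -0.074]
chip disc [ 0.564 -0.084]
chip bar [0.565 0.036]
alu [0.487 0.028]
L [ 0.519 -0.012]
pad1 [ 0.411 -0.347]
pad2 [ 0.428 -0.273]
pad3 [ 0.567 -0.306]
pad4 [ 0.551 -0.385]
sc o1 [ 0.44  -0.323]
sc o2 [ 0.444 -0.289]
sc o3 [ 0.54  -0.319]
sc o4 [ 0.538 -0.355]
```

Run:
```python
from h import *
a=np.radians(-15);Rg=Rt([np.cos(a),np.sin(a),0],0)
s=sensors.state();print(s['ee_pos'],rel([.489,-.331,.20],Rg))
```

```text
[0.4776986  0.00156836 0.29780716] ([0.01, 3.01, -0.05], [0.38, 3.26, -11.09])
```

Emit:
drive_tool([
  [[0,0,0],[0,0.4,-1.5],0],
  [[0,0,0],[0,0.8,-3],0],
  [[0,0,0],[0,1.2,-4.5],0],
  [[0,0,0],[0.2,1.6,-6],0],
  [[0,0,0],[0.2,1.6,-6],0],
])

```text
t: 9.3
ee_pos: [0.485, -0.1807, 0.2492]
tool_rot: [-0.707, 0.708, -0.001, -0.002]
force: [-0.0, 0.3, -0.9]
finger_gap: 0.0871
```

Emit:
drive_tool([
  [[0,0.8,0],[0,0.4,-1.5],0],
  [[0,1.6,0],[0,0.8,-3],0],
  [[0,2.4,0],[0.1,1.2,-4.3],0],
  [[0,3,0],[0.2,1.66,-5.12],0],
  [[0,3,0],[0.2,1.66,-5.12],0],
])

```text
t: 9.8
ee_pos: [0.491, -0.3316, 0.1991]
tool_rot: [0.701, -0.701, 0.093, -0.09]
force: [-0.1, 0.6, -0.4]
finger_gap: 0.0872
```

Run:
```python
from h import *
optics.get_image('top');optics.get_image('top');optics.get_image('top')
s=sensors.state();w=optics.camera_info('wrist');save('wrist','w5.png')
s2=sensors.state();print(s['ee_pos'],s2['ee_pos'],s['tool_rot'])
np.save('w5.npy',w,allow_pickle=True)
```

```text
[ 0.49083941 -0.32868435  0.2012117 ] [ 0.49098421 -0.32886496  0.20172711] [ 0.70167047 -0.70096399  0.09166824 -0.08890994]
```

View pics/w5.png

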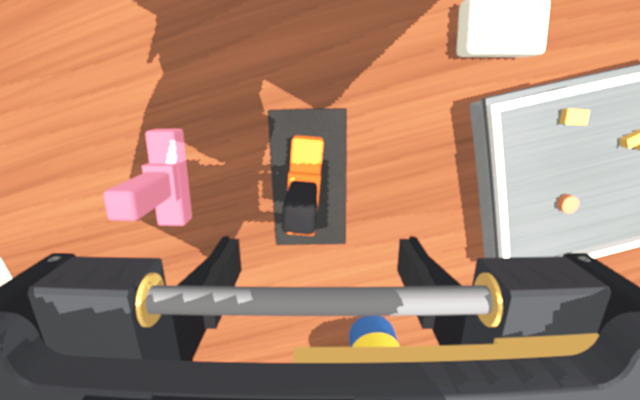

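The view shows the pad at about (270–346, 110–243) and the orange base with its black handle, whose top face is near (299,217), between the open fingers. The pink look-alike is at the left.

Run:
```python
from h import *
w=np.load('w5.npy',allow_pickle=True).item()
im=cv2.imread('pics/w5.png')
save('','w5c.png',cv2.resize(im[100:250,255:360],None,fx=4,fy=4,interpolation=cv2.INTER_CUBIC)[:,:,::-1])
a=np.radians(-15);X=np.array([np.cos(a),np.sin(a)]);Y=np.array([-X[1],X[0]])
for nme,uv,z in [('pad',(270,110),.006),('pad',(346,109),.006),('pad',(346,243),.006),('pad',(278,243),.006),('base',(292,137),.032),('base',(324,137),.032)]:
    p=at(w,uv,z)[:2];print(nme,p.round(3))
s=sensors.state()
for z in(.105,.114):
    print('TCP',proj(w,[s['ee_pos'][0],s['ee_pos'][1],z]))
```

```text
pad [ 0.412 -0.357]
pad [ 0.431 -0.284]
pad [ 0.573 -0.317]
pad [ 0.554 -0.391]
base [ 0.441 -0.34 ]
base [ 0.449 -0.311]
TCP (np.float64(317.0196863434306), np.float64(207.95202602210628))
TCP (np.float64(316.9581863260489), np.float64(211.94032276105892))
```

View pics/w5c.png

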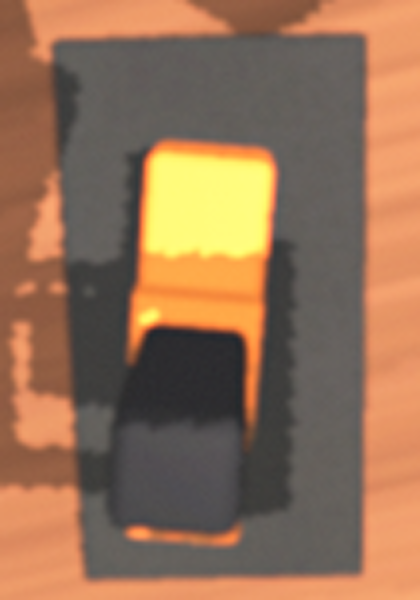

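Run:
```python
from h import *
w=np.load('w5.npy',allow_pickle=True).item()
A=at(w,(308,136.7),.032);B=at(w,(300.7,235),.032);print(A,B,np.linalg.norm(A-B),'mid',(A+B)/2,'yaw',np.degrees(np.arctan2(*(B-A)[1::-1])))
H=at(w,(299.8,218.5),.114);print('handle',H)
q=[at(w,p,.114)[:2] for p in((255+118/4,205),(255+243/4,205),(255+115/4,231.5),(255+240/4,232.5))];print(np.round(q,3))
pc=np.mean([[.412,-.357],[.431,-.284],[.573,-.317],[.554,-.391]],0);print('pad',pc)
for yaw in(-12.,-15,-18):
    a=np.radians(yaw);print(yaw,rel([*((A+B)/2)[:2],.2],Rt([np.cos(a),np.sin(a),0],0)))
```

```text
[ 0.44472312 -0.32580068  0.032     ] [ 0.53976334 -0.35956665  0.032     ] 0.1008602160508729 mid [ 0.49224323 -0.34268366  0.032     ] yaw -19.55915050197698
handle [ 0.49276629 -0.342604    0.114     ]
[[ 0.48  -0.351]
 [ 0.485 -0.328]
 [ 0.5   -0.357]
 [ 0.507 -0.335]]
pad [ 0.4925  -0.33725]
-12.0 ([0.0, -0.53, -0.03], [0.16, 0.06, -0.43])
-15 ([0.0, 0.07, -0.03], [0.16, 0.06, -0.43])
-18 ([0.0, 0.67, -0.03], [0.16, 0.06, -0.43])
```

Emit:
drive_tool([
  [[0,0.5,0],[0.14,0,-0.43],0],
  [[0,0.5,0],[0.14,1,-0.43],0],
  [[0,0.5,0],[0.14,2.2,-0.43],0],
  [[0,0.5,0],[0.14,3.3,-0.43],0.3],
  [[0,0.5,0],[0.14,3.8,-0.43],0.6],
])

```text
t: 10.5
ee_pos: [0.4903, -0.3442, 0.0854]
tool_rot: [0.699, -0.699, 0.109, -0.105]
force: [-0.4, 0.7, -0.6]
finger_gap: 0.0776
```

Emit:
drive_tool([
  [[0,0,0],[0,0,0],1],
  [[0,0,0],[0,0,0],1],
  [[0,0,0],[0,0,0],1],
  [[0,0,0],[0,0,0],1],
  [[0,0,0],[0,0,0],1],
], force=40)

```text
t: 11.0
ee_pos: [0.4917, -0.3458, 0.0888]
tool_rot: [-0.698, 0.7, -0.107, 0.107]
force: [1.3, 0.0, -0.5]
finger_gap: 0.0391
```

Emit:
drive_tool([
  [[0,0,0],[0,0,0],1],
  [[0,0,0],[0,0,0],1],
  [[0,0,0],[0,0,0],1],
  [[0,0,0],[0,0,0],1],
  [[0,0,0],[0,0,0],1],
])

```text
t: 11.5
ee_pos: [0.4913, -0.3454, 0.088]
tool_rot: [-0.699, 0.7, -0.107, 0.106]
force: [0.3, 0.2, 4.4]
finger_gap: 0.0256
```

```bash
python3 d.py;python3 -c "
from h import *
s=sensors.state();print(s['ee_pos'],quat(s['tool_rot']).as_matrix().round(3))"
```

```text
{'t': 11.5, 'joint_positions': [-0.798, 0.701, 1.613, -0.003, 0.828, -2.064], 'joint_efforts': [-0.156, -42.536, -11.179, -0.095, -0.242, 0.017], 'moment': [0.176, 0.069, 0.007], 'force': [0.262, 0.168, 4.446], 'finger_gap': 0.026}
[-0.17515648 -0.30985549  0.46072216] -0.07249253439658022
[ 0.4913115  -0.34542059  0.08796267] [[ 0.955 -0.002  0.298]
 [-0.298 -0.001  0.955]
 [-0.002 -1.    -0.002]]
```

Run:
```python
from h import *
a=np.radians(-.6);Rg=Rt([np.cos(a),np.sin(a),0],0)
print(rel([.513,-.129,.17],Rg))
```

```text
([0.02, -3.35, -0.02], [-1.47, -2.74, 7.1])
```

Emit:
drive_tool([
  [[0,0,0],[0,-1,0],1],
  [[0,0,0],[0,-2,0],1],
  [[0,0,0],[0,-2.74,0],1],
  [[0,0,0],[-0.3,-2.74,1.3],1],
  [[0,0,0],[-0.5,-2.74,2.6],1],
])

```text
t: 12.0
ee_pos: [0.4999, -0.2663, 0.1696]
tool_rot: [-0.698, 0.699, -0.108, 0.107]
force: [0.4, 0.2, -3.1]
finger_gap: 0.0257
```

Emit:
drive_tool([
  [[0,-1,0],[-0.2,0,1.2],1],
  [[0,-2,0],[-0.5,0,2.5],1],
  [[0,-3,0],[-0.8,0,3.7],1],
  [[0,-3.35,0],[-0.97,0,4.5],1],
  [[0,-3.35,0],[-0.97,0,4.5],1],
])

```text
t: 12.5
ee_pos: [0.5112, -0.1248, 0.1684]
tool_rot: [0.708, -0.706, 0.004, -0.0]
force: [-0.4, 0.5, -2.6]
finger_gap: 0.0261
```

Run:
```python
from h import *
for _ in range(3): optics.get_image('top')
s=sensors.state();w=optics.camera_info('wrist');save('wrist','w6.png');np.save('w6.npy',w,allow_pickle=True)
a=np.radians(-.6);print(s['ee_pos'],s['force'],rel([.513,-.129,.128],Rt([np.cos(a),np.sin(a),0],0)))
```

```text
[ 0.51277502 -0.12915073  0.16900073] [ 0.09921084 -0.24721519 -3.31714804] ([0.01, -0.01, -0.03], [0.01, 1.37, 0.02])
```

View pics/w6.png

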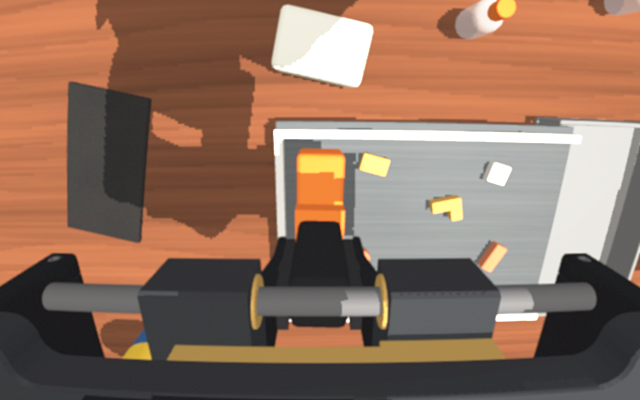

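The view shows the scraper over the plate's −y end, between the left fence (column about 283) and the brass chip (374,164). I'll check clearances in this same image.

Run:
```python
from h import *
w=np.load('w6.npy',allow_pickle=True).item()
for nme,uv,z in [('inner corner FL top',(285,140),.054),('inner FR',(575,143),.054),('left fence inner bottom',(286,225),.054),('scraper base end L',(298,150),.113),('scraper end R',(344,151),.113),('brass',(374,164),.053),('alu',(498,174),.053),('L',(448,208),.053),('bar',(492,257),.053),('lip F',(570,150),.044),('lip',(541,280),.044)]:
    print(nme,at(w,uv,z).round(3)[:2])
```

```text
inner corner FL top [ 0.464 -0.154]
inner FR [0.466 0.081]
left fence inner bottom [ 0.535 -0.156]
scraper base end L [ 0.462 -0.14 ]
scraper end R [ 0.463 -0.112]
brass [ 0.484 -0.084]
alu [0.492 0.019]
L [ 0.522 -0.02 ]
bar [0.569 0.026]
lip F [0.474 0.086]
lip [0.6   0.085]
```

Emit:
drive_tool([
  [[0,0,0],[1.5,0,0],1],
  [[0,0,0],[2.03,0,0],1],
  [[0,0,0],[2.03,0.5,0],1],
  [[0,0,0],[2.03,1,0],1],
  [[0,0,0],[2.03,1.37,0],1],
])

```text
t: 13.2
ee_pos: [0.5732, -0.1307, 0.1269]
tool_rot: [-0.707, 0.707, -0.006, 0.003]
force: [-1.1, 1.2, -3.5]
finger_gap: 0.0258
```

Emit:
drive_tool([
  [[0,0,0],[0,0,0],1],
  [[0,0,0],[0,0,0],1],
])

```text
t: 13.4
ee_pos: [0.5735, -0.1301, 0.1281]
tool_rot: [-0.707, 0.707, -0.005, 0.003]
force: [0.7, 0.6, -2.0]
finger_gap: 0.0259
```

Run:
```python
from h import *
s=sensors.state();print(s['ee_pos'],s['force'],s['moment'],s['joint_positions'])
```

```text
[ 0.5734678  -0.13011738  0.12811108] [ 0.67700461  0.5634683  -1.95899803] [0.06799252 0.05445804 0.00943675] [-0.4121586   0.62852721  1.62329482 -0.00222801  0.89198891 -1.970133  ]
```

Emit:
drive_tool([
  [[0,0,0],[0,0.03,0.4],1],
  [[0,0,0],[0,0.03,0.9],1],
  [[0,0,0],[0,0.03,1.4],1],
  [[0,0,0],[0,0.03,1.9],1],
  [[0,0,0],[0,0.03,2.4],1],
])

```text
t: 13.9
ee_pos: [0.5742, -0.0555, 0.1275]
tool_rot: [-0.707, 0.707, -0.004, 0.003]
force: [0.8, -0.1, -3.4]
finger_gap: 0.0255
```

Emit:
drive_tool([
  [[0,0,0],[0,0,0.5],1],
  [[0,0,0],[0,0,1.0],1],
  [[0,0,0],[0,0,1.5],1],
  [[0,0,0],[0,0,2.0],1],
  [[0,0,0],[0,0,2.5],1],
])

```text
t: 14.4
ee_pos: [0.5751, 0.0188, 0.1272]
tool_rot: [-0.707, 0.707, -0.004, 0.003]
force: [1.0, 0.2, -3.2]
finger_gap: 0.0261
```

Run:
```python
from h import *
s=sensors.state();print(s['ee_pos'],s['force'],s['moment'],s['finger_gap'])
a=optics.get_image('top')[150:245,235:395];cv2.imwrite('pics/t7.png',cv2.resize(a,None,fx=4,fy=4,interpolation=cv2.INTER_CUBIC)[:,:,::-1])
```

```text
[0.57514791 0.01877483 0.12722469] [ 1.03590426  0.15188952 -3.19885946] [-0.079564    0.00436227  0.0551576 ] 0.026071999673407037
```

Emit:
drive_tool([
  [[0,0,0],[0,0,0.5],1],
  [[0,0,0],[0,0,1.0],1],
  [[0,0,0],[0,0,1.5],1],
  [[0,0,0],[0,0,1.9],1],
  [[0,0,0],[0,0,2.3],1],
])

```text
t: 14.95
ee_pos: [0.5758, 0.0877, 0.1271]
tool_rot: [-0.707, 0.707, -0.004, 0.003]
force: [-0.8, -0.5, -2.7]
finger_gap: 0.0261
```

Emit:
drive_tool([
  [[0,0,0],[0,0,0.3],1],
  [[0,0,0],[0,0,0.5],1],
  [[0,0,0],[0,0,0.6],1],
  [[0,0,0],[0,0,0.6],1],
  [[0,0,0],[0,0,0.6],1],
])

```text
t: 15.45
ee_pos: [0.5761, 0.1042, 0.1271]
tool_rot: [-0.707, 0.707, -0.005, 0.003]
force: [-0.2, 0.4, -1.8]
finger_gap: 0.0259
```

Emit:
drive_tool([
  [[0,0,0],[0,-0.7,0],1],
  [[0,0,0],[0,-1.4,0],1],
  [[0,0,0],[0,-1.4,-1.5],1],
  [[0,0,0],[0,-1.4,-3],1],
  [[0,0,0],[0,-1.4,-4.5],1],
])

```text
t: 15.95
ee_pos: [0.5746, -0.032, 0.1697]
tool_rot: [-0.707, 0.708, -0.004, 0.003]
force: [0.9, 0.1, -3.3]
finger_gap: 0.0259
```

```bash
cat > chips.py <<'E'
from h import *
s=sensors.state();print(s['ee_pos'],s['force'],s['finger_gap'])
im=optics.get_image('top');ci=optics.camera_info('top');hsv=cv2.cvtColor(im,cv2.COLOR_RGB2HSV)
for lab,m in(('sat',(hsv[...,1]>120)&(hsv[...,2]>90)),('alu',im.min(2)>150)):
    mm=np.zeros((400,640),np.uint8);mm[160:232,246:382]=m[160:232,246:382]
    N,L,st,ce=cv2.connectedComponentsWithStats(mm)
    for i in range(1,N):
        if 5<=st[i,4]<400: print(lab,ce[i].round(1),st[i,4],'plate',at(ci,ce[i],.053)[:2].round(3),'tray',at(ci,ce[i],.012)[:2].round(3),im[L==i].mean(0).round())
E
python3 chips.py
```

```text
[ 0.57462901 -0.03203273  0.16966283] [ 0.92855793  0.14307266 -3.33147507] 0.02586111556038928
sat [247.3 166.6] 54 plate [0.621 0.198] tray [0.633 0.206] [143.  89.  58.]
sat [379.  160.5] 10 plate [ 0.642 -0.16 ] tray [ 0.654 -0.166] [129.  81.  56.]
sat [351.4 218. ] 45 plate [ 0.483 -0.084] tray [ 0.489 -0.087] [216. 179.  91.]
alu [379.7 167.1] 35 plate [ 0.623 -0.161] tray [ 0.635 -0.167] [220. 215. 202.]
alu [268.  169.3] 105 plate [0.614 0.141] tray [0.626 0.147] [170. 170. 158.]
alu [380. 206.] 43 plate [ 0.516 -0.16 ] tray [ 0.523 -0.166] [218. 214. 200.]
alu [348.3 226.5] 42 plate [ 0.46  -0.076] tray [ 0.466 -0.078] [209. 207. 195.]
```

Emit:
drive_tool([
  [[0,0,0],[-0.5,0,-1.2],1],
  [[0,0,0],[-1.2,0,-2.4],1],
  [[0,0,0],[-1.87,0,-3.25],1],
  [[0,0,0],[-1.87,0.2,-3.25],1],
  [[0,0,0],[-1.87,0.7,-3.25],1],
])

```text
t: 16.5
ee_pos: [0.5182, -0.1289, 0.1494]
tool_rot: [-0.706, 0.708, -0.005, 0.005]
force: [1.4, 0.0, -1.9]
finger_gap: 0.0258
```

```bash
python3 chips.py|head -1
python3 - <<'E'
from h import *
a=np.radians(-.3);print(rel([.519,-.130,.127],Rt([np.cos(a),np.sin(a),0],0)))
im=save('scene','s8.png');ci=optics.camera_info('scene');hsv=cv2.cvtColor(im,cv2.COLOR_RGB2HSV)
Q=[proj(ci,[x,y,.044]) for x,y in((.46,-.156),(.46,.2),(.635,.2),(.635,-.156))]
M=np.zeros((400,640),np.uint8);cv2.fillPoly(M,[np.array(Q,np.int32)],1)
for lab,m in(('sat',(hsv[...,1]>120)&(hsv[...,2]>90)),('alu',im.min(2)>170)):
    N,L,st,ce=cv2.connectedComponentsWithStats((m&(M>0)).astype(np.uint8))
    for i in range(1,N):
        if 5<=st[i,4]<400: print(lab,ce[i].round(1),st[i,4],'plate',at(ci,ce[i],.05)[:2].round(3),'tray',at(ci,ce[i],.01)[:2].round(3),im[L==i].mean(0).round())
E
```

```text
[ 0.51819538 -0.12893102  0.14940656] [ 1.39375666  0.03659261 -1.94305175] 0.025756221640277886
([-0.0, -0.09, -0.05], [0.08, 0.65, -0.08])
sat [362.9 172.5] 39 plate [0.512 0.196] tray [0.491 0.215] [123.  80.  54.]
sat [314.8 199.1] 27 plate [ 0.518 -0.002] tray [0.497 0.01 ] [184. 155.  79.]
sat [289.  202.8] 24 plate [ 0.486 -0.083] tray [ 0.464 -0.074] [165. 138.  70.]
sat [350.  201.9] 18 plate [0.588 0.092] tray [0.569 0.107] [183. 123.  85.]
sat [284.5 217.4] 205 plate [ 0.526 -0.122] tray [ 0.506 -0.114] [155.  86.  23.]
alu [319.  180.5] 26 plate [0.461 0.048] tray [0.438 0.062] [191. 188. 179.]
alu [316.6 190.5] 19 plate [0.492 0.021] tray [0.47  0.033] [201. 201. 194.]
alu [322.3 230.6] 156 plate [ 0.631 -0.042] tray [ 0.614 -0.031] [193. 193. 186.]
```

Emit:
drive_tool([
  [[0,0,0],[0.06,0.3,-0.05],1],
  [[0,0,0],[0.06,0.68,-0.05],1],
  [[0,0,0],[0.06,0.68,-0.05],1],
])

```text
t: 16.9
ee_pos: [0.5185, -0.1281, 0.1265]
tool_rot: [0.707, -0.707, 0.005, -0.002]
force: [-0.1, -0.2, -2.8]
finger_gap: 0.0256
```

Emit:
drive_tool([
  [[0,0,0],[0,0,0.4],1],
  [[0,0,0],[0,0,0.9],1],
  [[0,0,0],[0,0,1.4],1],
  [[0,0,0],[0,0,1.9],1],
  [[0,0,0],[0,0,2.4],1],
])

```text
t: 17.4
ee_pos: [0.52, -0.0551, 0.1283]
tool_rot: [-0.707, 0.707, -0.004, 0.003]
force: [0.5, 0.1, -2.6]
finger_gap: 0.0258
```

Emit:
drive_tool([
  [[0,0,0],[0,0,0.5],1],
  [[0,0,0],[0,0,1.0],1],
  [[0,0,0],[0,0,1.5],1],
  [[0,0,0],[0,0,2.0],1],
  [[0,0,0],[0,0,2.5],1],
])

```text
t: 17.9
ee_pos: [0.5208, 0.0193, 0.128]
tool_rot: [-0.707, 0.707, -0.004, 0.003]
force: [0.7, -0.9, -2.6]
finger_gap: 0.0259
```

Emit:
drive_tool([
  [[0,0,0],[0,0,0.5],1],
  [[0,0,0],[0,0,1.0],1],
  [[0,0,0],[0,0,1.5],1],
  [[0,0,0],[0,0,1.9],1],
  [[0,0,0],[0,0,2.3],1],
])

```text
t: 18.4
ee_pos: [0.5215, 0.0882, 0.1279]
tool_rot: [-0.707, 0.707, -0.004, 0.003]
force: [0.2, 0.1, -2.9]
finger_gap: 0.0261
```

Emit:
drive_tool([
  [[0,0,0],[0,0,0.3],1],
  [[0,0,0],[0,0,0.6],1],
  [[0,0,0],[0,0,0.6],1],
  [[0,0,0],[0,-0.7,0.6],1],
  [[0,0,0],[0,-1.5,0.6],1],
])

```text
t: 18.9
ee_pos: [0.5209, 0.1048, 0.1724]
tool_rot: [-0.707, 0.707, -0.006, 0.002]
force: [-0.2, 0.1, -2.3]
finger_gap: 0.026
```

Run:
```python
from h import *
a=np.radians(-17.4);print(sensors.state()['ee_pos'],rel([.4925,-.338,.17],Rt([np.cos(a),np.sin(a),0],0)))
```

```text
[0.52091239 0.10479789 0.17235472] ([0.02, 3.36, -0.06], [-0.79, 0.1, -14.77])
```

Emit:
drive_tool([
  [[0,0,0],[0,-0.3,-1.5],1],
  [[0,0,0],[0,-0.6,-3],1],
  [[0,0,0],[0,-0.6,-4.5],1],
  [[0,0,0],[0,-0.6,-6],1],
  [[0,0,0],[0,-0.6,-7],1],
])

```text
t: 19.4
ee_pos: [0.5197, -0.1084, 0.1913]
tool_rot: [-0.706, 0.708, -0.005, 0.004]
force: [0.9, -0.4, -3.0]
finger_gap: 0.0257
```

Emit:
drive_tool([
  [[0,0,0],[0,0,-1.5],1],
  [[0,0,0],[0,0,-3],1],
  [[0,0,0],[0,0,-4],1],
  [[0,0,0],[0,0,-4],1],
])

```text
t: 19.8
ee_pos: [0.5188, -0.2304, 0.1913]
tool_rot: [-0.706, 0.709, -0.006, 0.006]
force: [0.8, -0.1, -2.7]
finger_gap: 0.0258
```

```bash
python3 - <<'E'
from h import *
im=[save(c,c+'9.png') for c in('wrist','top','scene')]
a=cv2.resize(im[0][90:340,280:640],(480,333));
b=cv2.resize(im[1][150:240,235:395],(320,180),interpolation=cv2.INTER_CUBIC);c=cv2.resize(im[2][150:260,250:400],(320,235),interpolation=cv2.INTER_CUBIC)
o=np.zeros((600,800,3),np.uint8);o[:333,:480]=a;o[:180,480:]=b;o[190:425,480:]=c
save('','m9.png',o);print(sensors.state()['ee_pos'])
E
python3 chips.py
```

```text
[ 0.51755971 -0.22436683  0.19074862]
[ 0.51755971 -0.22436683  0.19074862] [-0.04939788  0.79817573 -2.86189852] 0.02569027079752002
sat [357.3 160.2] 77 plate [ 0.642 -0.101] tray [ 0.654 -0.104] [136.  86.  60.]
alu [347.8 164. ] 264 plate [ 0.631 -0.075] tray [ 0.643 -0.077] [215. 210. 196.]
alu [380.  205.5] 22 plate [ 0.517 -0.16 ] tray [ 0.525 -0.166] [201. 197. 184.]
```

View pics/m9.png

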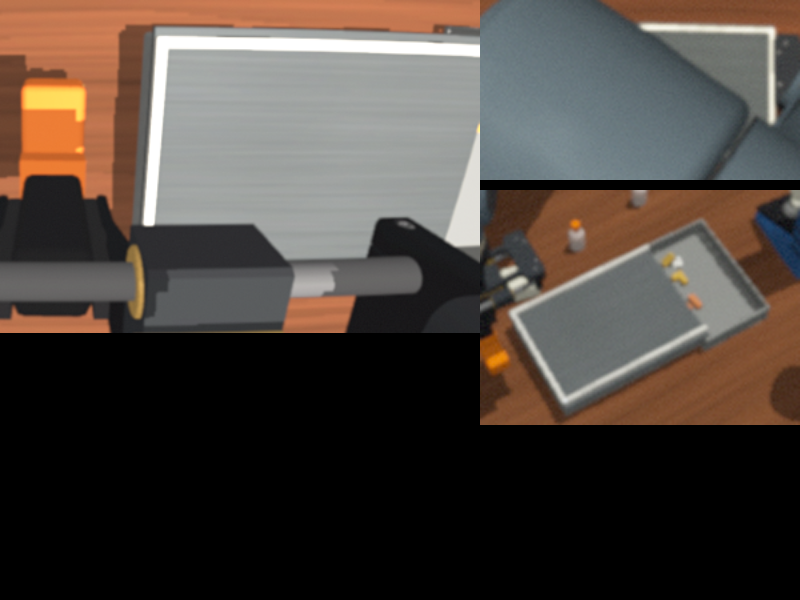

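The plate is empty, and the scene crop shows all the chips in the tray near its plate-side wall. Now I'll put the scraper back.

Run:
```python
from h import *
a=np.radians(-14.5);print(sensors.state()['ee_pos'],rel([.4918,-.339,.13],Rt([np.cos(a),np.sin(a),0],0)))
```

```text
[ 0.51769025 -0.22372051  0.19080228] ([-0.0, 2.78, -0.04], [-0.82, 2.03, -3.85])
```

Emit:
drive_tool([
  [[0,0.7,0],[-0.3,0,-1.2],1],
  [[0,1.4,0],[-0.5,0,-2.4],1],
  [[0,2.1,0],[-0.8,0.7,-3.6],1],
  [[0,2.78,0],[-0.82,1.5,-3.85],1],
  [[0,2.78,0],[-0.82,2.03,-3.85],1],
])

```text
t: 20.5
ee_pos: [0.492, -0.3402, 0.1291]
tool_rot: [-0.701, 0.702, -0.091, 0.089]
force: [-1.2, -0.6, -3.3]
finger_gap: 0.0256
```

Emit:
drive_tool([
  [[0,0,0],[0,0,0],1],
  [[0,0,0],[0,0,0],1],
  [[0,0,0],[0,0,0],1],
])

```text
t: 20.8
ee_pos: [0.4934, -0.3397, 0.1315]
tool_rot: [-0.701, 0.702, -0.089, 0.088]
force: [-0.3, -0.5, -3.1]
finger_gap: 0.0258
```

Run:
```python
from h import *
a=np.radians(-14.5);s=sensors.state();print(s['ee_pos'],s['force'],rel([.4918,-.339,.0885],Rt([np.cos(a),np.sin(a),0],0)))
w=optics.camera_info('wrist');im=save('wrist','w10.png')
hsv=cv2.cvtColor(im,cv2.COLOR_RGB2HSV)
# pad dark & orange extents per row in wrist view
for r in range(60,200,12):
    row=hsv[r,150:450];o=np.where((row[:,0]<25)&(row[:,1]>190)&(row[:,2]>150))[0]+150;d=np.where(im[r,150:450].max(1)<85)[0]+150
    print(r,o[[0,-1]] if len(o) else '-',d[[0,-1]] if len(d) else '-')
```

```text
[ 0.49342057 -0.33965264  0.13153421] [-0.34708953 -0.53847336 -3.0991616 ] ([0.03, 0.02, -0.0], [-0.06, 1.43, 0.01])
60 - -
72 - -
84 - -
96 - -
108 - [269 365]
120 - [269 353]
132 - [270 346]
144 - [271 334]
156 - [271 294]
168 - [275 294]
180 - [273 355]
192 - [273 356]
```

Emit:
drive_tool([
  [[0,0,0],[-0.04,0.6,0],1],
  [[0,0,0],[-0.04,1.1,0],1],
  [[0,0,0],[-0.04,1.35,0],1],
  [[0,0,0],[-0.04,1.45,0],1],
  [[0,0,0],[-0.04,1.45,0],1],
])

```text
t: 21.35
ee_pos: [0.4917, -0.3399, 0.0879]
tool_rot: [-0.701, 0.702, -0.09, 0.089]
force: [-1.0, -0.6, -2.1]
finger_gap: 0.0259
```

```bash
python3 -c "
from h import *
s=sensors.state();print(s['ee_pos'],s['force'],s['moment'])"
```

```text
[ 0.49168257 -0.33991824  0.08789698] [-1.02032543 -0.62088268 -2.09227089] [0.11747964 0.06425481 0.00129634]
```

Emit:
drive_tool([
  [[0,0,0],[0,0.04,0],1],
  [[0,0,0],[0,0.04,0],1],
  [[0,0,0],[0,0.04,0],1],
])

```text
t: 21.65
ee_pos: [0.4918, -0.34, 0.0878]
tool_rot: [-0.701, 0.702, -0.089, 0.089]
force: [0.7, 2.1, 6.6]
finger_gap: 0.0257
```

```bash
python3 -c "
from h import *
s=sensors.state();print(s['ee_pos'],s['force'],s['moment'])"
```

```text
[ 0.49181249 -0.34003001  0.08779156] [0.74266944 2.14731859 6.59245258] [ 0.53180893  0.52626257 -0.04042365]
```

The force has risen to +6.6 N, so the scraper is resting on the pad. I'll release it and go straight up.

Emit:
drive_tool([
  [[0,0,0],[0,0,0],0.5],
  [[0,0,0],[0,0,0],0.3],
  [[0,0,0],[0,0,0],0],
  [[0,0,0],[0,0,0],0],
  [[0,0,0],[0,0,0],0],
])

```text
t: 22.15
ee_pos: [0.4912, -0.3399, 0.0856]
tool_rot: [-0.701, 0.702, -0.09, 0.088]
force: [0.0, 0.8, -0.3]
finger_gap: 0.0578
```

Emit:
drive_tool([
  [[0,0,0],[0,-0.8,0],0],
  [[0,0,0],[0,-2,0],0],
  [[0,0,0],[0,-3.3,0],0],
  [[0,0,0],[0,-4.5,0],0],
  [[0,0,0],[0,-5,0],0],
])

```text
t: 22.65
ee_pos: [0.4929, -0.341, 0.2396]
tool_rot: [-0.7, 0.703, -0.088, 0.09]
force: [0.3, -0.4, 0.2]
finger_gap: 0.086
```

Emit:
drive_tool([
  [[0,0,0],[-1,0,0],0],
  [[0,0,0],[-1.5,0,0],0],
  [[0,0,0],[-1.5,0,0],0],
  [[0,0,0],[-1.5,0,0],0],
])

```text
t: 23.05
ee_pos: [0.4484, -0.3289, 0.2359]
tool_rot: [-0.701, 0.702, -0.09, 0.089]
force: [0.7, -0.6, -0.2]
finger_gap: 0.0867
```

Run:
```python
from h import *
for _ in range(3): optics.get_image('top')
s=sensors.state();w=optics.camera_info('wrist');im=save('wrist','w11.png');print(s['ee_pos'],s['finger_gap'])
def seg(m,z,lab):
    N,L,st,ce=cv2.connectedComponentsWithStats(m.astype(np.uint8));i=1+st[1:,4].argmax()
    k=np.argwhere(L==i)[:,::-1];W=np.array([at(w,p,z)[:2] for p in k],np.float32);print(lab,st[i],np.round(cv2.minAreaRect(W)[0],4),cv2.minAreaRect(W)[1:])
for nme,z in(('scraper',.019),('pad',.006)):
    for d in spotter.silhouettes('wrist',nme)[:2]: print(nme,d['score'],d['rect']);seg(d['pixels'],z,nme)
hsv=cv2.cvtColor(im,cv2.COLOR_RGB2HSV);seg((hsv[...,0]<22)&(hsv[...,0]>5)&(hsv[...,1]>215)&(hsv[...,2]>130),.032,'orange')
im=save('scene','s11.png');ci=optics.camera_info('scene');hsv=cv2.cvtColor(im,cv2.COLOR_RGB2HSV)
Q=[proj(ci,[x,y,.02]) for x,y in((.455,-.16),(.455,.2),(.64,.2),(.64,-.16))]
M=np.zeros((400,640),np.uint8);cv2.fillPoly(M,[np.array(Q,np.int32)],1)
for lab,m in(('sat',(hsv[...,1]>100)&(hsv[...,2]>90)),('alu',im.min(2)>170)):
    N,L,st,ce=cv2.connectedComponentsWithStats((m&(M>0)).astype(np.uint8))
    for i in range(1,N):
        if 5<=st[i,4]<600: print(lab,ce[i].round(1),st[i,:5],'tray',at(ci,ce[i],.01)[:2].round(3),im[L==i].mean(0).round())
print('lip px',proj(ci,[.46,.086,.044]),proj(ci,[.63,.086,.044]))
Z={'spray':.1,'cup':.1,'dropper0':.04,'adapter':.032,'driver':.02};ct=optics.camera_info('top');optics.get_image('top')
for q in Z: print(q,[np.array(d['rect']).round().tolist() for d in spotter.silhouettes('top',q)[:2]])
```

```text
[ 0.44891194 -0.32898176  0.23566323] 0.08722719963098752
scraper 0.72 [147.3, 160.6, 213.6, 246.1]
scraper [ 147  159   67   88 3909] [ 0.4451 -0.4988] ((0.0820203348994255, 0.10852742940187454), 74.60346984863281)
pad 0.84 [283.2, 140.3, 354.4, 265.6]
pad [ 283  142   71  121 5460] [ 0.4916 -0.3392] ((0.08161534368991852, 0.15096448361873627), 76.71648406982422)
pad 0.54 [462.8, 102.6, 639.5, 262.1]
pad [  462   100   178   166 23999] [ 0.5653 -0.0483] ((0.2325724959373474, 0.21986587345600128), 89.44076538085938)Traceback (most recent call last):
  File "<stdin>", line 9, in <module>
  File "<stdin>", line 5, in seg
ValueError: attempt to get argmax of an empty sequence
```

```bash
python3 - <<'E'
from h import *
w=optics.camera_info('wrist');im=cv2.imread('pics/w11.png')[:,:,::-1]
hsv=cv2.cvtColor(np.ascontiguousarray(im),cv2.COLOR_RGB2HSV)
x0,y0,x1,y1=290,145,350,262;sub=hsv[y0:y1,x0:x1];m=(sub[...,0]<28)&(sub[...,1]>140)&(sub[...,2]>130)
print(m.sum())
for r in range(0,117,10):
    o=np.where(m[r])[0]+x0;print(r+y0,o[[0,-1]] if len(o) else '-')
k=np.argwhere(m)[:,::-1]+[x0,y0];W=np.array([at(w,p,.032)[:2] for p in k],np.float32);print(cv2.minAreaRect(W))
rs=sorted(set(k[:,1]));A=k[k[:,1]==rs[3]].mean(0);print('near end',at(w,A,.032))
im=save('scene','s11.png');ci=optics.camera_info('scene');hsv=cv2.cvtColor(im,cv2.COLOR_RGB2HSV)
M=np.zeros((400,640),np.uint8);cv2.fillPoly(M,[np.array([proj(ci,[x,y,.02]) for x,y in((.455,-.16),(.455,.2),(.64,.2),(.64,-.16))],np.int32)],1)
for lab,m in(('sat',(hsv[...,1]>100)&(hsv[...,2]>90)),('alu',im.min(2)>170)):
    N,L,st,ce=cv2.connectedComponentsWithStats((m&(M>0)).astype(np.uint8))
    for i in range(1,N):
        if 5<=st[i,4]<600: print(lab,ce[i].round(1),st[i,:5],'tray',at(ci,ce[i],.01)[:2].round(3),im[L==i].mean(0).round())
print('lip px',proj(ci,[.46,.086,.044]),proj(ci,[.63,.086,.044]))
im=optics.get_image('top')
for q in('spray','cup','dropper0','adapter','driver','scraper'): print(q,[np.array(d['rect']).round().tolist() for d in spotter.silhouettes('top',q)[:2]])
E
python3 chips.py
```

```text
1219
145 -
155 -
165 -
175 [305 334]
185 [305 334]
195 [305 333]
205 [305 334]
215 [305 334]
225 -
235 -
245 -
255 -
((0.4708212912082672, -0.33272451162338257), (0.03271593526005745, 0.06442846357822418), 75.49536895751953)
near end [ 0.44281671 -0.32546624  0.032     ]
sat [337.6 182.4] [336 180   5   6  19] tray [0.48  0.114] [171. 144.  79.]
sat [343.2 190.8] [340 188   7   6  26] tray [0.519 0.112] [185. 157.  86.]
sat [350.  202.2] [348 199   6   6  25] tray [0.57  0.107] [181. 125.  90.]
alu [342.6 183.3] [341 181   4   5  17] tray [0.492 0.127] [200. 200. 193.]
alu [307.2 230.1] [266 209  91  41 272] tray [ 0.586 -0.073] [195. 195. 188.]
lip px (np.float64(328.0778154875203), np.float64(176.52972568385843)) (np.float64(355.329105086965), np.float64(213.10205624935477))
spray [[422.0, 113.0, 455.0, 155.0], [145.0, 177.0, 158.0, 214.0]]
cup [[191.0, 106.0, 228.0, 148.0]]
dropper0 []
adapter [[179.0, 188.0, 199.0, 212.0]]
driver [[143.0, 176.0, 157.0, 213.0]]
scraper [[247.0, 158.0, 385.0, 232.0], [434.0, 208.0, 458.0, 238.0]]
[ 0.44803132 -0.32845651  0.23578136] [-0.05247591  0.23574641 -0.0136687 ] 0.08698088473790049
sat [247.3 166.6] 53 plate [0.621 0.198] tray [0.633 0.206] [139.  86.  56.]
sat [357.3 160.2] 77 plate [ 0.642 -0.101] tray [ 0.654 -0.104] [137.  87.  60.]
sat [284.  189.1] 56 plate [0.559 0.096] tray [0.569 0.101] [223. 145. 102.]
sat [279.3 207.2] 36 plate [0.51  0.107] tray [0.517 0.112] [234. 197. 104.]
sat [278.6 220.5] 25 plate [0.474 0.107] tray [0.48  0.112] [202. 161.  84.]
alu [341.2 165. ] 396 plate [ 0.628 -0.057] tray [ 0.64  -0.059] [218. 213. 199.]
```

Run:
```python
from h import *
im=optics.get_image('top');ci=optics.camera_info('top');hsv=cv2.cvtColor(im,cv2.COLOR_RGB2HSV)
print('lip',[proj(ci,[x,.087,.044]) for x in(.55,.57,.59)],'tray wall mid',proj(ci,[.57,.091,.004]))
for r in range(182,197): print(r,' '.join('%3d/%3d'%(hsv[r,c,1],im[r,c,0]) for c in range(274,298)))
```

```text
lip [(np.float64(287.5448273527845), np.float64(193.23658975917118)), (np.float64(287.767797083372), np.float64(186.01544438894896)), (np.float64(287.98994635556784), np.float64(178.85231430154127))] tray wall mid (np.float64(287.6920591116189), np.float64(189.34799616191287))
182  17/168  18/171  18/169  18/167  17/167  24/170  18/171  19/171  20/170  17/164  17/168  20/169  20/170  21/171  21/168  18/155  12/130  17/112   9/111  13/110  13/112  16/108  11/112  16/110
183  21/169  21/171  20/170  20/169  20/169  26/170  28/171  29/176  27/173  22/175  22/171  18/171  18/171  21/169  23/166  18/153  14/129  13/114  15/109  13/114   7/109  13/110  13/114  15/115
184  18/167  18/168  18/171  23/169  25/172  40/180  56/188  63/191  53/182  32/173  23/170  24/172  34/179  38/180  42/177  28/157  18/131  13/116  13/112   7/112  13/111  13/111  14/111  17/112
185  21/168  19/173  18/170  21/168  31/172  66/193 101/219 110/220  97/206  59/177  37/172  48/182  70/199  88/208  84/201  69/177  36/140  13/114  13/109   9/109   9/110  13/110  13/113  13/113
186  18/168  19/172  19/171  23/166  4
[... 1417 characters left out ...]
  47/147  27/161  26/166  33/163  31/155  20/138  13/117   9/113   9/112   9/110  13/114  11/112   9/114  11/113
194  20/170  19/171  16/171  16/173  31/174  58/186  94/197 109/189 100/174  69/152  32/153  20/162  20/168  18/169  16/156  19/142  12/121   7/114   5/110  11/109   9/110   9/110  13/112   9/112
195  18/169  18/171  15/169  21/172  22/172  35/170  45/170  51/165  45/160  35/160  24/162  18/167  21/170  18/166  19/156  15/137  10/121  15/111   7/107  16/109   9/108   9/110  11/112   7/112
196  15/169  16/171  18/172  16/171  18/173  21/170  23/166  26/169  24/168  23/169  24/167  23/170  19/174  20/167  16/160  11/139  14/123   9/112  13/110   9/109  13/111   9/111  11/110  11/109
```

```bash
python3 -c "
from h import *
print(rel([.47,.12,.30],Rt([1,0,0],0)))"
```

```text
([0.01, -2.9, -0.02], [-3.04, -2.15, 14.65])
```

Emit:
drive_tool([
  [[0,0,0],[0,-1,0.5],0],
  [[0,0,0],[-0.3,-2.15,1.5],0],
  [[0,0,0],[-0.6,-2.15,3],0],
  [[0,0,0],[-0.9,-2.15,4.5],0],
  [[0,0,0],[-1.2,-2.15,6],0],
])

```text
t: 24.35
ee_pos: [0.4582, -0.1437, 0.3006]
tool_rot: [-0.701, 0.702, -0.09, 0.089]
force: [0.4, -0.0, -0.8]
finger_gap: 0.0868
```

Emit:
drive_tool([
  [[0,0,0],[-0.4,0,1.5],0],
  [[0,0,0],[-0.8,0,3],0],
  [[0,0,0],[-1.2,0,4.5],0],
  [[0,0,0],[-1.5,0,6],0],
  [[0,0,0],[-1.84,0,7.4],0],
])

```text
t: 24.85
ee_pos: [0.4604, 0.0856, 0.3003]
tool_rot: [-0.701, 0.702, -0.09, 0.089]
force: [0.4, -0.1, 0.8]
finger_gap: 0.0867
```

Emit:
drive_tool([
  [[0,-1,0],[0,0,0.6],0],
  [[0,-2,0],[0,0,1.2],0],
  [[0,-2.9,0],[0,0,1.3],0],
  [[0,-2.9,0],[0,0,1.3],0],
  [[0,-2.9,0],[0,0,1.3],0],
])

```text
t: 25.35
ee_pos: [0.4701, 0.1213, 0.2999]
tool_rot: [-0.707, 0.707, -0.001, -0.0]
force: [-0.7, 0.3, 0.2]
finger_gap: 0.0871
```

Run:
```python
from h import *
for _ in range(3): optics.get_image('top')
s=sensors.state();w=optics.camera_info('wrist');im=save('wrist','w12.png');print(s['ee_pos'])
hsv=cv2.cvtColor(im,cv2.COLOR_RGB2HSV)
c=[proj(w,[x,y,.004]) for x in(.45,.64) for y in(.09,.2)];print(np.round(c,0).tolist(),'lip',np.round([proj(w,[x,.086,.044]) for x in(.5,.57)],0).tolist())
u0=int(min(p[0] for p in c))-25;u1=int(max(p[0] for p in c));v0=int(min(p[1] for p in c))-5;v1=min(265,int(max(p[1] for p in c)))
for lab,m in(('sat',(hsv[...,1]>80)&(hsv[...,2]>110)),('white',im.min(2)>225)):
    mm=np.zeros((400,640),np.uint8);mm[v0:v1,u0:u1]=m[v0:v1,u0:u1]
    N,L,st,ce=cv2.connectedComponentsWithStats(mm)
    for i in range(1,N):
        if st[i,4]>=15:
            ys,xs=np.where(L==i);W=np.array([at(w,p,.013)[:2] for p in zip(xs,ys)],np.float32);r=cv2.minAreaRect(W)
            print(lab,ce[i].round(1),st[i],'xy',np.round(r[0],3),'size',np.round(r[1],3),im[L==i].mean(0).round())
```

```text
[0.47015422 0.12089302 0.29989654]
[[295.0, 144.0], [378.0, 144.0], [298.0, 270.0], [371.0, 270.0]] lip [[291.0, 188.0], [292.0, 239.0]]
sat [317.7 141.4] [270 138 107  13 725] xy [0.449 0.127] size [0.139 0.016] [178. 112.  80.]
sat [312.5 167.9] [305 162  16  13 158] xy [0.481 0.113] size [0.02  0.015] [251. 233. 132.]
sat [312.4 193.2] [304 186  14  18 154] xy [0.518 0.11 ] size [0.018 0.024] [253. 247. 157.]
sat [310.1 227.1] [306 219   9  18 122] xy [0.567 0.109] size [0.026 0.01 ] [251. 217. 156.]
sat [298.3 229.2] [292 224  13  12 112] xy [0.569 0.093] size [0.017 0.016] [252. 215. 153.]
sat [375.2 250.3] [373 227   4  38  81] xy [0.596 0.201] size [0.059 0.004] [174. 114.  85.]
white [331.1 207.2] [ 292  148   85  117 7044] xy [0.54  0.139] size [0.11  0.172] [243. 241. 237.]
white [277.6 160. ] [270 157  19   7  88] xy [0.47  0.069] size [0.024 0.008] [249. 246. 242.]
white [375.4 205.5] [374 188   3  33  42] xy [0.532 0.2  ] size [0.002 0.047] [239. 237. 232.]
white [373.6 230.7] [373 222   2  18  21] xy [0.572 0.199] size [0.026 0.001] [237. 235. 229.]
```

Run:
```python
from h import *
ci=optics.camera_info('top');w=optics.camera_info('wrist')
for n_,a,b in(('disc',(287.3,188.4),(298.3,229.2)),('bar',(281,190),(310.1,227.1)),('L',(279.3,207.2),(312.4,193.2)),('brass',(278.6,220.5),(312.5,167.9))):
    o1,d1=ray(ci,a);o2,d2=ray(w,b);s=np.linalg.lstsq(np.c_[d1,-d2],o2-o1,rcond=None)[0];print(n_,(o1+s[0]*d1).round(3),(o2+s[1]*d2).round(3))
```

```text
disc [0.572 0.092 0.006] [0.572 0.092 0.006]
bar [0.566 0.109 0.013] [0.566 0.109 0.013]
L [0.519 0.113 0.005] [0.519 0.113 0.005]
brass [0.481 0.113 0.011] [0.482 0.113 0.011]
```

All four coloured chips triangulate to the tray floor (z ≤ 0.013 m). The scene camera placed the aluminium one in the tray at (0.492, 0.127). The arm is clear of everything, so I'm handing in.

```bash
python3 -c "
from h import *
print(arm.hand_in())"
```

```text
the job is handed in; nothing more can be done
None
```

The job is handed in at about 25.5 s of robot time, and my last checks show every step met. No verdict is reported.

- **Dial:** I gripped it and turned it anticlockwise until it met its stop. The moment rose to about 0.6 N·m and the fingers slipped on the bar. A wrist picture after release looked consistent with off, but I did not measure the final angle.
- **Chips:** Two wiping strokes cleared the plate.
  - By top and wrist cameras together, the four coloured chips triangulate to the tray floor, at heights of 13 mm or less.
  - The copper disc lies close to the tray's plate-side wall, about 53 mm off centre (limit 60 mm).
  - The aluminium chip was seen in the tray by the scene camera only.
- **Scraper:** It rests on the pad at about (0.491, −0.338), within 2 mm of the pad centre, and about 1° off in yaw. I did not separately measure that it is upright. It was set down flat with 6.6 N of contact.
- **Bystanders:** The spray can, cup and driver showed no significant shift in the last detections. The detector missed or mislabelled the dropper bottles and adapter in that last look. Nothing I did should have touched them.
- **Failed or disagreed:**
  - My 12th picture was the last allowed, so the final checks were numeric.
  - The scraper was not recognised on the pad in the last wrist picture, so its position comes from its orange colour.
  - The cameras first differed by up to about 10 mm, mostly because the arm was still settling. Close looks resolved it.

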